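# Put the pen meter away in the water-test case

### The arm

A 6-joint arm with a two-finger parallel gripper is mounted at the origin on the work surface. World frame = base frame: x ahead of the robot, y to its left, z up, the work surface at z = 0. Lengths are in m, angles in rad, forces in N, time in s.
With the tool pointing down it reaches from about 0.325 to 1 m from the base axis. Payload 5.1 kg.
Tool frame: the origin (TCP) lies midway between the tips of the shut fingers; the grasp point (between the pads) lies 19 mm behind it; x points along the fingers, y is the direction in which the jaws open and shut, and the axes are right-handed (so a half turn about x gives the same grasp; the last joint's range is limited). The gripper opens to 85 mm and grips with 20 to 120 N. Pads are 22 mm wide; open, the fingers measure 114 mm over their backs; the gripper's body (76 mm by 85 mm) begins 54 mm behind the grasp point. The pads swing forward as they close: fully open they stand 13 mm farther back than shut.
Start: joints at [-1.264, 0.124, 1.65, -0, 1.367, -0.083], TCP at [0.247, -0.601, 0.231] pointing down, gripper open.
Joint ranges: [-2.61, 2.61], [-1.02, 2.33], [0.03, 2.71], [-1.35, 4.49], [0.32, 2.68], [-2.91, 2.91]. Speed limits (rad/s): [2.57, 2.57, 3.14, 3.14, 3.14, 3.14].

### API

Orientations are given as a unit quaternion [w, x, y, z].
In Python, from plant import readout, vision, order gives the robot as it stands.
- The arm moves only by the tool move_arm, never from a script. Its argument "steps" is one flat list of numbers, 7 for each row, row after row: the turn, a rotation vector about the tool's x, y, z in rad, then the shift along the tool's x, y, z in units of 60 mm (1.0 is 60 mm), then the opening, from -1 (shut) to 1 (fully open), so that 0 is half open. A call has 1 to 10 rows; each row is the pose to reach, as a shift and turn from the pose measured when the call began, along the tool's axes at that moment; what a row does not reach only later rows make up. A row lasts 1/8 s, in which the tool goes at most 62.5 mm and 10.7 degrees, less where a joint would pass 70% of its speed; a pose out of reach is approached as far as the arm can. A call with a gripper value outside its range is refused whole. The fingers move at their own pace and stop on an object; "grip_force" is the grip in N (left out, the last holds). Time passes only in rows, so rows that repeat a pose let the fingers close. It gives the time, the measured TCP pose, the force and the opening at its end, in the units of the state.
- readout.get_obs(): the state, without advancing time (a new reading comes with each control period).
- vision.read_camera(name): name is "side" or "top"; returns a dict with "color" (384x512x3 uint8, red, green, blue), "mtx" (3x3 intrinsics, pixels), "position" and "rotation" of the camera in the world. Camera axes: x right, y down, z forward; pixel columns grow to the right and rows downward; lengths in m; the calibration is good to about 2 mm. A picture is of the moment at which its call begins. There is no depth.
- order.close_job(): hands the job in, once; it reports no verdict.
Trained networks look in a picture, given as the dict that the camera call returned (one of the last four; its "shot" number tells which), for a name from the list of things; names that differ only in an ending like _2 or _b are one class to them, and where a whole thing is asked for, a point or a joint stands for the part that bears it (a point fixed in the world has none). Each returns a list of dicts, best first, with "p" (0 to 1); they miss things now and then, are a little off and sometimes report something else, mostly with a low value. They report only what shows in the picture. A call takes as long as a camera call. They do not tell look-alikes from the thing itself.
- vision.cut_out(picture, name): "region" (384x512 bool, what is visible of it) and "extent" ([left, top, right, bottom] in pixels, round what is visible of it).
- vision.tip_of(picture, name): "position" ([column, row] in pixels: a listed point, or the origin of a listed thing).
The state is a dict: "t": time; "qpos": joint angles; "joint_vel": joint speeds; "joint_torque": joint torques, N m; "tcp_pos": TCP position; "ee_rot": TCP orientation; "wrist_force": force on the tool from outside, world axes, zero at the start; "moment": the same for the moment, N m; "opening": finger opening in m.
Only numpy, scipy, OpenCV 4.12 (cv2) and the standard library are available. Lean on these libraries where they do the work, as an engineer would, in place of code of your own. Each camera call takes 0.05 s, during which the arm holds its last target.

### The job

Put the white pen meter away in its water-test case: swing the closed lid all the way up and over so that it rests open on its own, then lay the pen meter along the two spring clips inside and press it down until both jaws have snapped shut over the barrel. The meter may point either way; let go of everything and leave the glassware and bottles on the bench where they are.

Things in the scene. Friction and masses are not known exactly. Their poses are not given: they have to be found in the camera images.
- case: Grey plastic water-test case, fixed on the bench: base 200 (x) by 270 (y) by 60 mm high, walls 4 mm, floor 7 mm up; 84 mm high with its lid shut. Origin: centre of the underside. x points from the front edge to the hinge edge, y along the hinge, z up. Inside, two clips in the front half; small bottles fixed in foam along the hinge (from x = +53 mm on, 73 mm high); the rest of the floor is free.
- lid (a joint): Angle of the grey lid: 0 closed, grows as it opens, stop at 1.92 rad where it rests leaning back. Free hinge with next to no friction: below its balance point, about 1.4 rad, it falls shut; beyond, it falls open onto the stop. Lid about 0.24 to 0.42 kg, 200 mm from hinge to front edge, 272 mm wide, 22 mm deep.
- lid_hinge (a point): A point on the lid's hinge axis (which runs along the case's y), mid-width, 62 mm above the bench, at the case's x = +100 mm; axes as the case.
- lid_tab (a point): Middle of the pull tab, a flat grey tongue jutting 33 mm out, level, from the middle of the lid's front edge, 36 mm wide along the hinge, 10 mm thick. Closed: 222 mm from the hinge axis and 9 mm above it, 19 mm out from the lid's edge, axes as the case. Moves and turns with the lid. Pinched by its two sides (36 mm apart, along the hinge) it can turn between the fingertips as the lid swings.
- clip_seat (a point): Where the middle of the meter's barrel lies when seated: midway between the two clips, 34 mm above the bench, 30 mm from the case's centre towards the front. Axes as the case; the seated barrel lies along y. Clips at 32 mm either side along y, each 14 mm wide, 50 mm free between them. Pushed straight down over both, 8 to 16 N in all are needed, most at 10 to 16 mm above the seat.
- clip_a (a point): Seat axis of the clip at the case's y = -32 mm, axes as the case. The clip is a white fork with its slot along y, open at the top: fixed prong on the front side (inner face 8.5 mm from the axis, flared lip up to 17 mm above it), a low prong on the hinge side, and over it a steel sprung jaw. The jaw's slope starts 21 mm above the axis, 10 mm aside; its nose overhangs the barrel's top by about 4 mm.
- clip_b (a point): The same for the clip at the case's y = +32 mm.
- jaw_a (a joint): Angle of the sprung steel jaw of clip_a: 0 shut (when empty, and again when the barrel is seated under its nose), about 0.16 rad while the barrel passes the nose, stop 0.6. It turns about a pin below the slot, its nose moving away towards the hinge side.
- jaw_b (a joint): The same for clip_b.
- pen_grip (a point): Middle of the pen meter's barrel, on its axis, 8 mm above the bench when lying there. White, about 80 g, 160 mm long: round barrel of 16 mm diameter reaching 55 mm either way from this point along x, grey cap at the -x end; at the +x end a flat head 50 mm long, 24 mm wide (y), 16 mm thick (z), display facing z (up). The head does not fit into the clips.
- beaker: Bystander: empty glass beaker, 70 mm wide, 95 mm high; origin at the centre of its underside.
- vial_a: Bystander: small glass vial with a white cap, 25 mm wide, 48 mm high; origin at the centre of its underside.
- vial_b: Bystander: a second such vial.
- wash_bottle: Bystander: white plastic bottle, 62 mm wide, 160 mm high; origin at the centre of its underside.
There are look-alikes about, which are no part of the job. There is more than one size of the part that bears pen_grip; the job needs the middle-sized.

How it is judged:
By the outcome, as a careful person would: the job done as asked, in the order asked, and still so for the second after the job is handed in, with the robot touching nothing.
It also fails if it takes over 67 s, if anything falls off the work surface, if the arm or the gripper's body presses on something with over 40 N, if the wrist force passes 120 N, or if a joint passes its speed limit or range.

## Working session

There is one attempt and no reset: what is moved stays moved. The work goes in short steps, Python scripts to look and compute and a tool call to move; the robot and the scene stay as the last step left them, time stands still between calls to the robot, and variables do not carry over. Pictures are saved under pics/ and viewed, and the job is handed in when it is done.

Besides the shell and the picture viewer there is one more tool, called as name(argument=value, ...) on one line, values as JSON. move_arm: Moves the arm, as the interface text tells. Its arguments: {"type":"object","properties":{"steps":{"type":"array"},"grip_force":{"type":"number"}},"required":["steps"]}

```bash
ls; mkdir -p pics; cat > h.py <<'E'
import numpy as np, cv2
from scipy.spatial.transform import Rotation as R
from plant import readout, vision, order
def rot(q): return R.from_quat([q[1],q[2],q[3],q[0]])
def save(p,name): cv2.imwrite('pics/'+name, cv2.cvtColor(p['color'],cv2.COLOR_RGB2BGR))
def camR(p):
    r=np.array(p['rotation'],float)
    return r if r.shape==(3,3) else rot(r).as_matrix()
def ray(p,px):
    d=np.linalg.inv(np.array(p['mtx']))@np.array([px[0],px[1],1.0]); d=camR(p)@d
    return np.array(p['position']),d/np.linalg.norm(d)
def atz(p,px,z):
    o,d=ray(p,px); return o+d*(z-o[2])/d[2]
def proj(p,X):
    c=camR(p).T@(np.array(X)-np.array(p['position'])); u=np.array(p['mtx'])@c; return u[:2]/u[2]
def tri(p1,a,p2,b):
    o1,d1=ray(p1,a);o2,d2=ray(p2,b)
    s=np.linalg.lstsq(np.stack([d1,-d2],1),o2-o1,rcond=None)[0]
    A=o1+d1*s[0];B=o2+d2*s[1]
    return (A+B)/2,np.linalg.norm(A-B)
E
python3 - <<'E'
from h import *
np.set_printoptions(precision=4,suppress=True)
print(readout.get_obs())
ps={}
for c in('side','top'):
    p=vision.read_camera(c); save(p,c+'0.png'); ps[c]=p
    print(c,p['mtx'],p['position'],p['rotation'],p['shot'])
for n in ['case','lid_hinge','lid_tab','clip_seat','clip_a','pen_grip','beaker','vial_a','wash_bottle']:
    for c in ps:
        print(n,c,[(np.round(d['position'],1),round(d['p'],2)) for d in vision.tip_of(ps[c],n)])
E
```

```text
pics
{'t': 0.0, 'qpos': array([-1.2636,  0.1245,  1.6516, -0.    ,  1.3675, -0.0826]), 'joint_vel': array([ 0.0013,  0.0009, -0.0004, -0.    ,  0.0018,  0.0021]), 'joint_torque': array([  0.0002, -42.361 , -36.5452,  -0.0001,   0.0068,  -0.    ]), 'tcp_pos': array([ 0.2468, -0.6007,  0.2301]), 'ee_rot': array([-0.1362, -0.6936, -0.1377,  0.6938]), 'wrist_force': array([ 0.1654, -0.6964, -0.5832]), 'moment': array([ 0.0318, -0.013 , -0.0349]), 'opening': 0.08539222596258828}
side [[460.6456   0.     259.0377]
 [  0.     460.6456 186.5414]
 [  0.       0.       1.    ]] [ 0.245  -0.7817  1.1432] [-0.3276  0.9266 -0.1758  0.0573] 1
top [[384.464    0.     256.5298]
 [  0.     384.464  187.8812]
 [  0.       0.       1.    ]] [0.3194 0.0264 1.2877] [-0.0619  0.7124 -0.6951  0.0737] 2
case side [(array([263.9, 186. ]), 0.64)]
case top [(array([235.5, 178.2]), 0.56)]
lid_hinge side [(array([245.5, 150.6]), 0.74), (array([296.3, 287.7]), 0.41)]
lid_hinge top [(array([206. , 182.5]), 0.84)]
lid_tab side [(array([290.4, 195.5]), 0.67)]
lid_tab top []
clip_seat side []
clip_seat top []
clip_a side [(array([265.7, 184.3]), 0.67), (array([248.5, 153.9]), 0.3)]
clip_a top []
pen_grip side [(array([223.1, 269.2]), 0.91), (array([295.5, 285.1]), 0.62), (array([304.5, 339.7]), 0.45)]
pen_grip top [(array([307.4, 250.8]), 0.92), (array([339.9, 198. ]), 0.64), (array([381.8, 209.9]), 0.56)]
beaker side [(array([357.5, 239.3]), 0.87), (array([360.6, 279.2]), 0.46)]
beaker top [(array([318.7, 135.1]), 0.81), (array([382.1, 172.9]), 0.37), (array([351.6, 154.5]), 0.21)]
vial_a side [(array([357.2, 278.8]), 0.6), (array([354.6, 324.6]), 0.55)]
vial_a top [(array([352.4, 155.6]), 0.43), (array([382.6, 174.8]), 0.41)]
wash_bottle side [(array([195.5, 121.1]), 0.79)]
wash_bottle top [(array([120.1, 215.2]), 0.81)]
```

View pics/side0.png

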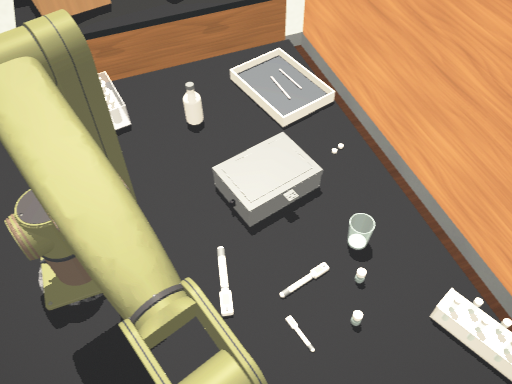

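View pics/top0.png

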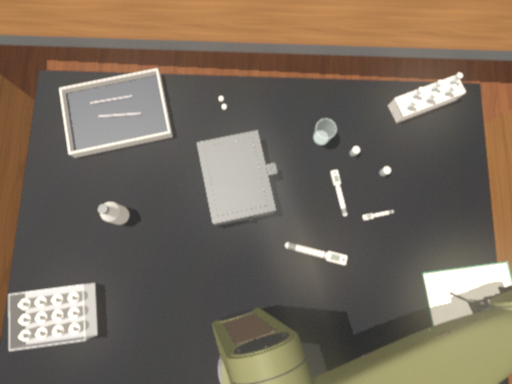

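The side picture shows a closed case at (268,178) and a tab at (291,196). There are three pens, side / top pixels: (224,280) / (317,254), (304,281) / (339,193) and (300,333) / (378,215). I'll measure their lengths next; the middle one should be 160 mm.

```bash
python3 - <<'E'
from h import *
np.set_printoptions(precision=4,suppress=True)
s=vision.read_camera('side');t=vision.read_camera('top')
for c,p in(('side',s),('top',t)):
    for d in vision.cut_out(p,'pen_grip'):
        m=d['region'].astype(np.uint8)
        ys,xs=np.nonzero(m)
        P=np.array([atz(p,(x,y),0.010)[:2] for x,y in zip(xs,ys)])
        c0=P.mean(0);w,v=np.linalg.eigh(np.cov((P-c0).T));a=v[:,1]
        q=(P-c0)@a; r=(P-c0)@v[:,0]
        lo,hi=q.min(),q.max()
        print(c,round(d['p'],2),d['extent'],'len',round(hi-lo,3),'axis',a,'mid',c0+a*(lo+hi)/2, 'ends',c0+a*lo,c0+a*hi,'w lo/hi',np.ptp(r[q<lo+.02]),np.ptp(r[q>hi-.02]))
T={'lid_hinge':0.062,'lid_tab':0.071,'case':0.0,'pen_grip':.008,'beaker':0,'vial_a':0,'wash_bottle':0}
for n,z in T.items():
    for c,p in(('side',s),('top',t)):
        for d in vision.tip_of(p,n): print(n,c,round(d['p'],2),np.round(d['position'],1),atz(p,d['position'],z))
E
python3 - <<'E'
import cv2,numpy as np
a=cv2.imread('pics/side0.png')
cv2.imwrite('pics/c1.png',cv2.resize(a[235:360,200:380],None,fx=4.4,fy=4.4,interpolation=cv2.INTER_CUBIC))
cv2.imwrite('pics/c2.png',cv2.resize(a[120:235,195:345],None,fx=5,fy=5,interpolation=cv2.INTER_CUBIC))
t=cv2.imread('pics/top0.png')
cv2.imwrite('pics/c3.png',cv2.resize(t[120:235,185:300],None,fx=5,fy=5,interpolation=cv2.INTER_CUBIC))
E
```

```text
side 0.87 [220.5, 246.3, 234.2, 316.5] len 0.21 axis [0.2289 0.9735] mid [ 0.3609 -0.1926] ends [ 0.3368 -0.2948] [ 0.3849 -0.0903] w lo/hi 0.03147102610983659 0.01807924574546991
side 0.78 [287.1, 316.9, 313.8, 346.1] len 0.099 axis [-0.2177  0.976 ] mid [ 0.4913 -0.4048] ends [ 0.5022 -0.4534] [ 0.4805 -0.3563] w lo/hi 0.008157511279278816 0.017437984067801608
side 0.73 [282.5, 262.1, 327.4, 296.4] len 0.16 axis [-0.9715 -0.2371] mid [ 0.563  -0.2757] ends [ 0.6406 -0.2568] [ 0.4854 -0.2946] w lo/hi 0.02866477604317421 0.016134637770737988
top 0.68 [329.7, 167.1, 348.1, 216.0] len 0.159 axis [-0.9738 -0.2274] mid [ 0.5603 -0.2719] ends [ 0.6377 -0.2538] [ 0.483 -0.29 ] w lo/hi 0.026129833773095794 0.01905368918389188
top 0.61 [288.9, 242.6, 347.8, 263.1] len 0.202 axis [0.2336 0.9723] mid [ 0.3585 -0.1912] ends [ 0.3349 -0.2894] [ 0.3822 -0.0929] w lo/hi 0.030936900992867722 0.018167597249695994
top 0.59 [360.0, 208.8, 394.1, 219.2] len 0.101 axis [-0.2287  0.9735] mid [ 0.4898 -0.401 ] ends [ 0.5014 -0.4504] [ 0.4782 -0.3516] w lo/hi 0.01050840390199193 0.014424585160258591
top 0.
[... 669 characters left out ...]
  0.008 ]
pen_grip side 0.5 [306.  340.3] [ 0.4976 -0.4278  0.008 ]
pen_grip side 0.16 [357.  243.1] [ 0.7533 -0.2248  0.008 ]
pen_grip top 0.48 [340.2 197.8] [ 0.5418 -0.2766  0.008 ]
pen_grip top 0.41 [381.7 211.9] [ 0.4972 -0.4162  0.008 ]
beaker side 0.62 [356.6 242.1] [ 0.7574 -0.2174  0.    ]
beaker top 0.67 [320.4 135.1] [ 0.7651 -0.2128  0.    ]
vial_a side 0.56 [357.  323.1] [ 0.64   -0.4326  0.    ]
vial_a side 0.55 [358.6 278.8] [ 0.7053 -0.3232  0.    ]
vial_a top 0.65 [348.2 152.7] [ 0.7036 -0.3095  0.    ]
wash_bottle side 0.74 [196.9 121.8] [0.4707 0.4413 0.    ]
wash_bottle top 0.64 [233.3 180.2] [0.5947 0.0877 0.    ]
wash_bottle top 0.63 [119.7 212.5] [0.474  0.4637 0.    ]
```

View pics/c1.png

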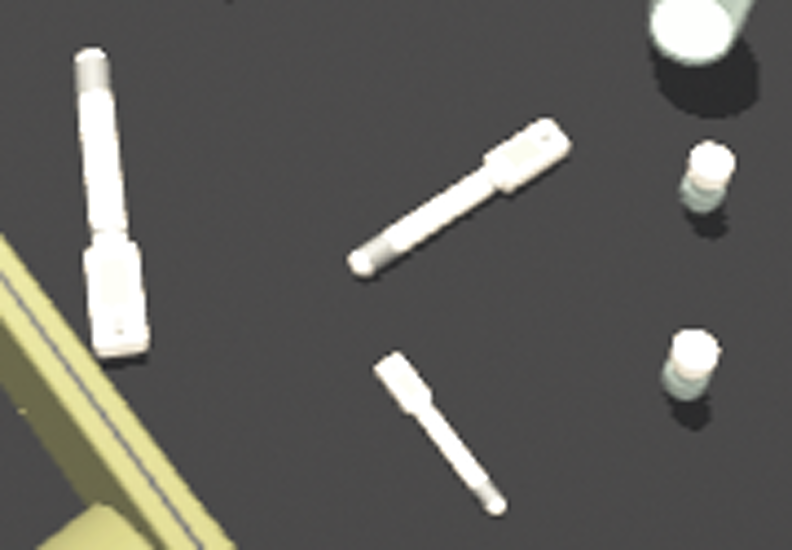

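View pics/c2.png

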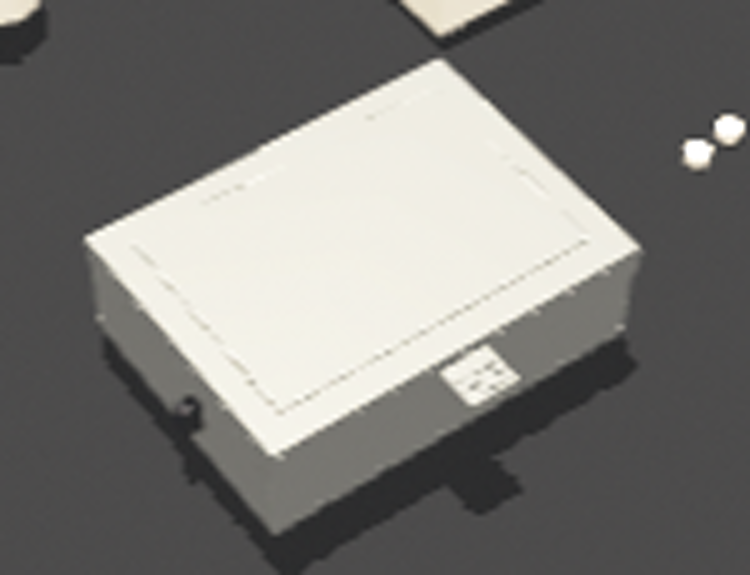

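View pics/c3.png

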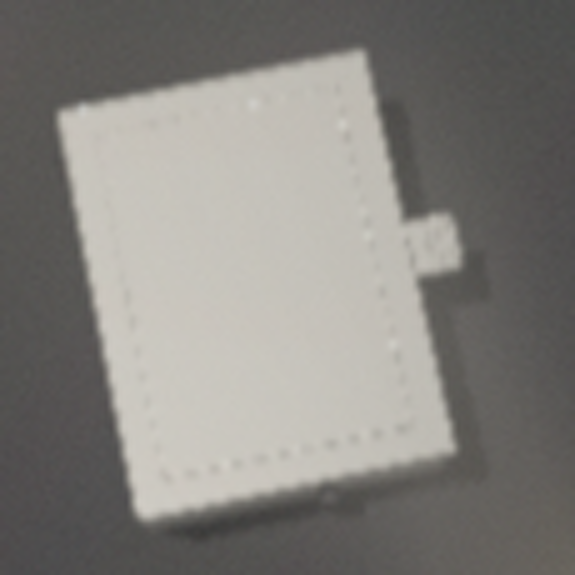

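Candidates: (224,280) is about 205 mm long, (300,333) about 100 mm, and (304,281) about 160 mm. The 160 mm one fits the middle size. Its head points to the upper right in the side view, with the grey cap at lower left (283,295). I'll fit the case pose from the lid corners.

```bash
cat > casefit.py <<'E'
from h import *
from scipy.optimize import least_squares
np.set_printoptions(precision=4,suppress=True)
s=vision.read_camera('side');t=vision.read_camera('top')
# refine by lid mask from network
def poly(p,n):
    out=[]
    for d in vision.cut_out(p,n):
        m=d['region'].astype(np.uint8); c=max(cv2.findContours(m,cv2.RETR_EXTERNAL,cv2.CHAIN_APPROX_NONE)[0],key=cv2.contourArea)
        out.append((round(d['p'],2),d['extent'],cv2.approxPolyDP(c,4,True)[:,0].tolist()))
    return out
for c,p in(('s',s),('t',t)): print(c,'lid',poly(p,'lid')[:1],'case',poly(p,'case')[:1])
# corners order: (hinge,+y),(hinge,-y),(front,-y),(front,+y)
S=[(212,167.6),(283,132),(323,169.6),(250,210.6)]
Tt=[(197,142.4),(258,130),(276,210.4),(212.5,221.5)]
for nm,p,C in(('s',s,S),('t',t,Tt)):
    W=np.array([atz(p,c,0.084)[:2] for c in C]); print(nm,W,'edges',[np.linalg.norm(W[i]-W[(i+1)%4]) for i in range(4)],'mean',W.mean(0))
E
python3 casefit.py
```

```text
s lid [(0.77, [215.0, 129.1, 322.6, 217.7], [[283, 131], [213, 169], [250, 216], [281, 197], [292, 201], [296, 188], [322, 173]])] case [(0.86, [211.2, 134.6, 319.6, 223.7], [[284, 133], [213, 168], [217, 186], [249, 225], [319, 183], [319, 166]])]
t lid [(0.91, [199.5, 129.8, 276.0, 222.2], [[256, 130], [198, 144], [213, 222], [274, 208], [268, 176], [276, 168], [264, 162]])] case [(0.83, [196.1, 127.4, 275.4, 227.6], [[256, 130], [198, 143], [215, 224], [251, 219], [274, 209], [267, 175], [275, 167], [264, 163]])]
s [[ 0.4394  0.139 ]
 [ 0.7015  0.2004]
 [ 0.7505  0.0062]
 [ 0.4904 -0.0556]] edges [np.float64(0.26925496193246207), np.float64(0.20026392122335276), np.float64(0.267324119117559), np.float64(0.2011305157289825)] mean [0.5954 0.0725]
t [[ 0.6993  0.206 ]
 [ 0.7475  0.0084]
 [ 0.4829 -0.0543]
 [ 0.4429  0.1441]] edges [np.float64(0.20338352543682875), np.float64(0.27194841464977676), np.float64(0.20244813921965274), np.float64(0.26379130869730427)] mean [0.5932 0.076 ]
```

```bash
cat >> h.py <<'E'
np.set_printoptions(precision=3,suppress=True)
YAW=np.deg2rad(103.5); U=np.array([np.cos(YAW),np.sin(YAW),0]); V=np.array([-U[1],U[0],0]); C=np.array([.594,.0742,0.])
def cw(x,y,z): return C+x*U+y*V+np.array([0,0,z])
def down(jaw,n=None):  # tool x down, y along jaw
    x=np.array([0,0,-1.]); y=np.array(jaw,float); y/=np.linalg.norm(y); return np.stack([x,y,np.cross(x,y)],1)
def rel(o,pos,Rm=None):
    R0=rot(o['ee_rot']).as_matrix()
    sh=R0.T@(np.array(pos)-o['tcp_pos'])/0.06
    rv=np.zeros(3) if Rm is None else R.from_matrix(R0.T@Rm).as_rotvec()
    return np.round(np.r_[rv,sh],3)
E
python3 - <<'E'
from h import *
o=readout.get_obs(); R0=rot(o['ee_rot']).as_matrix(); print(R0, np.rad2deg(np.arctan2(R0[1,1],R0[0,1])))
tab=cw(-.122,0,.071); print('tab',tab,'hinge',cw(.1,0,.062),'seat',cw(-.03,0,.034))
for sgn in(1,-1):
    print(rel(o,tab+[0,0,.12],down(sgn*V)), rel(o,tab+[0,0,.12],down(sgn*U)))
E
```

```text
[[ 0.     0.38  -0.925]
 [ 0.    -0.925 -0.38 ]
 [-1.    -0.    -0.   ]] -67.66731670161619
tab [ 0.622 -0.044  0.071] hinge [0.571 0.171 0.062] seat [0.601 0.045 0.034]
[ 1.725 -0.     0.     0.672 -6.206 -9.315] [-2.987 -0.    -0.     0.672 -6.206 -9.315]
[-1.417 -0.    -0.     0.672 -6.206 -9.315] [ 0.154 -0.     0.     0.672 -6.206 -9.315]
```

move_arm(steps=[-0.14,0,0,0,-0.6,-0.85,1,-0.28,0,0,0,-1.15,-1.7,1,-0.42,0,0,0,-1.7,-2.55,1,-0.56,0,0,0,-2.27,-3.4,1,-0.71,0,0,0,-2.83,-4.25,1,-0.85,0,0,0,-3.4,-5.1,1,-1.0,0,0,0,-3.96,-5.95,1,-1.14,0,0,0.1,-4.53,-6.8,1,-1.28,0,0,0.2,-5.1,-7.65,1,-1.417,0,0,0.3,-5.66,-8.5,1], grip_force=40)

```text
t: 3.45
tcp_pos: [0.5906, -0.0915, 0.2135]
ee_rot: [0.557, 0.436, 0.556, -0.436]
wrist_force: [0.4, 0.2, 0.0]
opening: 0.0856
```

```bash
python3 - <<'E'
from h import *
o=readout.get_obs(); print(o['t'],o['tcp_pos'],o['qpos'],o['wrist_force'])
p=cw(-.124,0,.053); print(p, rel(o,p+[0,0,.06],down(-V)), rel(o,p,down(-V)))
E
```

```text
3.45 [ 0.591 -0.091  0.214] [-0.243  0.021  1.789 -0.     1.331 -0.484] [0.38  0.199 0.028]
[ 0.623 -0.046  0.053] [ 0.005  0.001 -0.001  1.675  0.701 -0.603] [ 0.005  0.001 -0.001  2.675  0.7   -0.603]
```

move_arm(steps=[0,0,0,0.4,0.4,-0.3,1,0.005,0,0,1.0,0.7,-0.6,1,0.005,0,0,1.67,0.7,-0.6,1,0.005,0,0,1.67,0.7,-0.6,1])

```text
t: 3.95
tcp_pos: [0.6201, -0.0457, 0.109]
ee_rot: [0.553, 0.436, 0.558, -0.439]
wrist_force: [-0.0, -0.2, 0.0]
opening: 0.0853
```

```bash
python3 - <<'E'
from h import *
o=readout.get_obs(); print(o['t'],o['tcp_pos'],o['wrist_force'])
p=cw(-.124,0,.053); print(rel(o,p,down(-V)))
for c in('side','top'):
    q=vision.read_camera(c); im=cv2.cvtColor(q['color'],cv2.COLOR_RGB2BGR)
    for X in (cw(-.122,.018,.076),cw(-.122,-.018,.076),cw(-.1,.135,.084),cw(-.1,-.135,.084),cw(.1,.135,.084),cw(.1,-.135,.084)):
        u=proj(q,X); cv2.circle(im,tuple(np.int32(np.round(u))),1,(0,0,255),-1)
    u=proj(q,p).astype(int); a,b=max(0,u[1]-90),max(0,u[0]-110)
    cv2.imwrite(f'pics/d_{c}.png',cv2.resize(im[a:a+150,b:b+190],None,fx=4,fy=4,interpolation=cv2.INTER_CUBIC))
E
```

```text
3.95 [ 0.62  -0.046  0.109] [-0.015 -0.21   0.046]
[ 0.001 -0.003  0.007  0.934  0.051  0.025]
```

View pics/d_side.png

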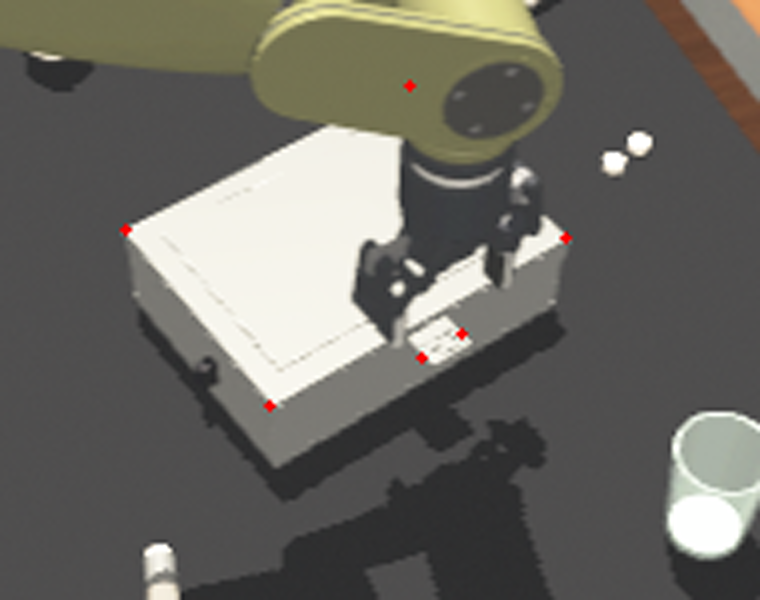

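View pics/d_top.png

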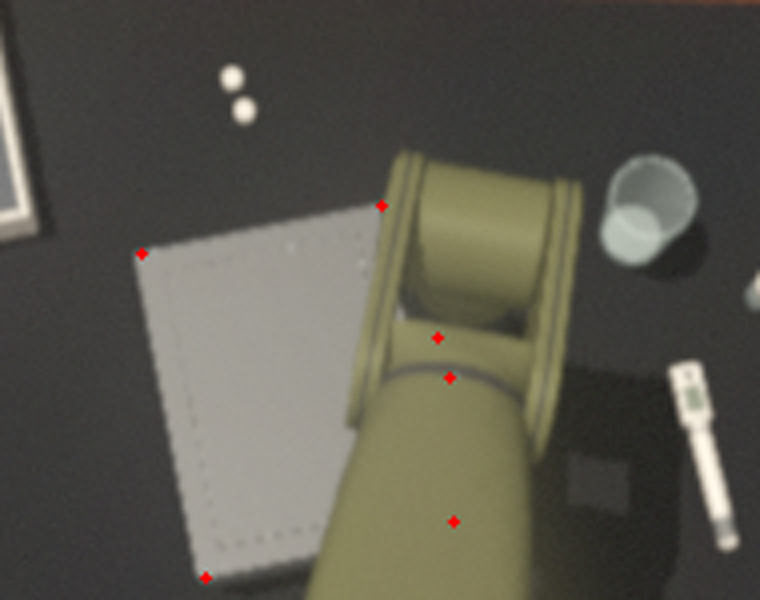

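The side picture shows the fingers straddling the tab (about (437,340) in the crop), and the model dots sit on the lid corners. Next I descend and pinch.

move_arm(steps=[0,0,0,0.5,0.05,0.02,1,0,0,0,0.93,0.05,0.02,1,0,0,0,0.93,0.05,0.02,1,0,0,0,0.93,0.05,0.02,-0.1,0,0,0,0.93,0.05,0.02,-0.5,0,0,0,0.93,0.05,0.02,-0.5,0,0,0,0.93,0.05,0.02,-0.5,0,0,0,0.93,0.05,0.02,-0.5], grip_force=30)

```text
t: 5.05
tcp_pos: [0.6247, -0.0482, 0.0602]
ee_rot: [0.555, 0.436, 0.556, -0.439]
wrist_force: [-12.0, -2.4, 12.0]
opening: 0.0353
```

```bash
cat > arc.py <<'E'
from h import *
import sys
o=readout.get_obs(); print(o['t'],o['tcp_pos'],o['wrist_force'],o['opening'])
R0=rot(o['ee_rot']).as_matrix(); print('jaw',R0[:,1])
# grasp relative: tab point at angle th
h=cw(.1,0,.062)
def tp(th):
    r=-.222*np.cos(th)-.009*np.sin(th)*-1; z=.222*np.sin(th)+.009*np.cos(th)
    return h+U*r+np.array([0,0,z])
th0=float(sys.argv[1])
for th in map(float,sys.argv[2:]):
    print(th, rel(o,o['tcp_pos']+tp(th)-tp(th0))[3:])
E
python3 arc.py 0 .1 .25 .4 .55 .7 .85 1 1.15 1.3 1.45 1.6 1.75
```

```text
5.05 [ 0.625 -0.048  0.06 ] [-12.026  -2.429  11.956] 0.035253667810722845
jaw [ 0.972  0.234 -0.004]
0.1 [-0.369 -0.002 -0.033]
0.25 [-0.911 -0.004 -0.151]
0.4 [-1.429 -0.006 -0.349]
0.55 [-1.913 -0.008 -0.622]
0.7 [-2.349 -0.01  -0.964]
0.85 [-2.73  -0.011 -1.368]
1.0 [-3.047 -0.012 -1.824]
1.15 [-3.291 -0.013 -2.322]
1.3 [-3.459 -0.013 -2.851]
1.45 [-3.545 -0.013 -3.399]
1.6 [-3.549 -0.013 -3.954]
1.75 [-3.469 -0.012 -4.503]
```

```bash
python3 - <<'E'
from h import *
q=vision.read_camera('side'); im=cv2.cvtColor(q['color'],cv2.COLOR_RGB2BGR)
cv2.imwrite('pics/e.png',cv2.resize(im[120:230,210:340],None,fx=6,fy=5.4,interpolation=cv2.INTER_CUBIC))
E
```

```text
(no output)
```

View pics/e.png

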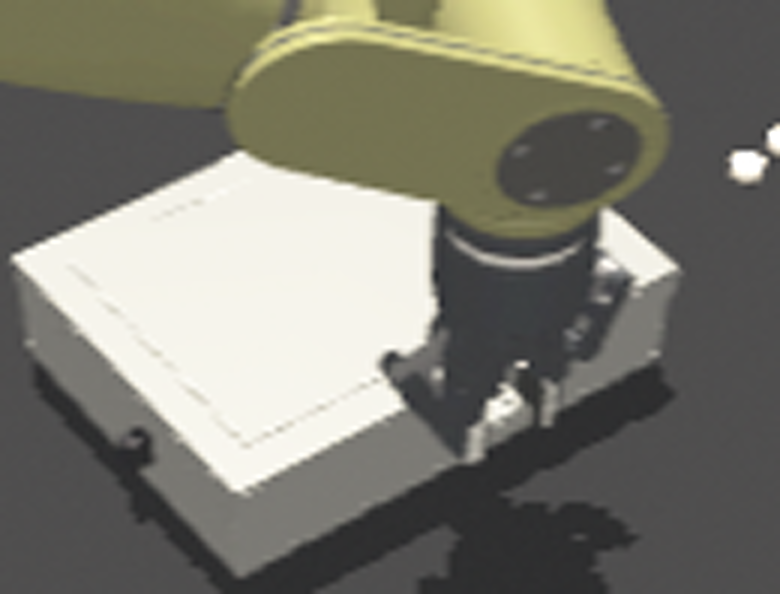

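The picture shows the tab pinched between the fingertips at about (505,425). The 12 N contact looks mild. Now I swing the lid along its arc, starting slowly.

move_arm(steps=[0,0,0,-0.18,0,0,-0.5,0,0,0,-0.37,0,-0.03,-0.5,0,0,0,-0.64,0,-0.08,-0.5,0,0,0,-0.91,0,-0.15,-0.5])

```text
t: 5.6
tcp_pos: [0.6223, -0.0388, 0.1156]
ee_rot: [0.554, 0.436, 0.557, -0.439]
wrist_force: [-1.7, 2.8, -3.4]
opening: 0.0353
```

```bash
python3 arc.py .23 .4 .55 .7 .85 1 1.15 1.3 1.45 1.6 1.75; python3 - <<'E'
from h import *
q=vision.read_camera('side'); im=cv2.cvtColor(q['color'],cv2.COLOR_RGB2BGR)
cv2.imwrite('pics/f.png',cv2.resize(im[120:230,210:340],None,fx=6,fy=5.4,interpolation=cv2.INTER_CUBIC))
E
```

```text
5.6 [ 0.622 -0.039  0.116] [-1.712  2.808 -3.369] 0.03526941455734043
jaw [ 0.972  0.234 -0.006]
0.4 [-0.59  -0.003 -0.219]
0.55 [-1.072 -0.006 -0.492]
0.7 [-1.509 -0.008 -0.834]
0.85 [-1.89  -0.01  -1.238]
1.0 [-2.206 -0.011 -1.694]
1.15 [-2.45  -0.012 -2.193]
1.3 [-2.617 -0.013 -2.722]
1.45 [-2.703 -0.013 -3.27 ]
1.6 [-2.706 -0.012 -3.825]
1.75 [-2.627 -0.012 -4.374]
```

View pics/f.png

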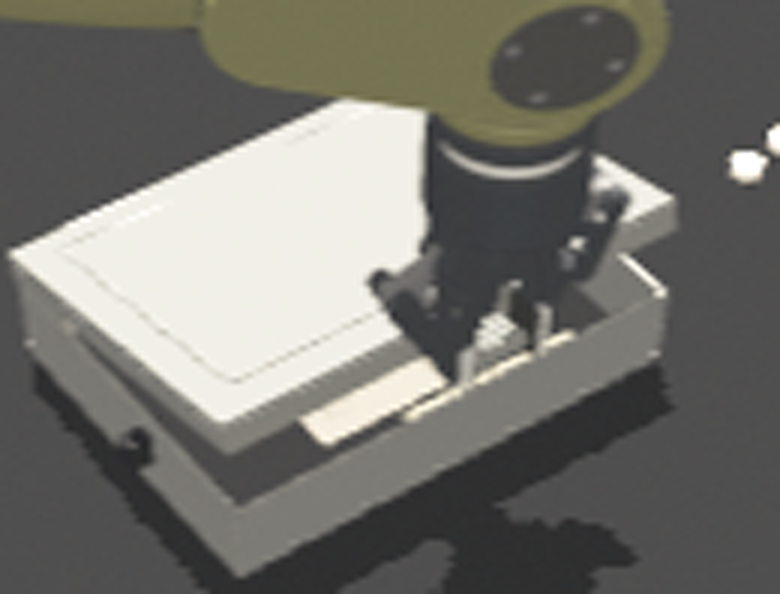

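The lid is rising with the tab still pinched at (495,340). I continue the arc.

move_arm(steps=[0,0,0,-0.3,0,-0.1,-0.5,0,0,0,-0.59,0,-0.22,-0.5,0,0,0,-1.07,0,-0.49,-0.5,0,0,0,-1.51,0,-0.83,-0.5,0,0,0,-1.89,0,-1.24,-0.5,0,0,0,-2.2,0,-1.69,-0.5,0,0,0,-2.45,0,-2.19,-0.5,0,0,0,-2.62,0,-2.72,-0.5,0,0,0,-2.62,0,-2.72,-0.5])

```text
t: 6.78
tcp_pos: [0.5831, 0.1222, 0.2766]
ee_rot: [0.555, 0.434, 0.558, -0.439]
wrist_force: [-4.8, -2.3, -2.6]
opening: 0.0352
```

```bash
python3 arc.py 1.3 1.4 1.5 1.6 1.7 1.8 1.85; python3 - <<'E'
from h import *
q=vision.read_camera('side'); im=cv2.cvtColor(q['color'],cv2.COLOR_RGB2BGR)
cv2.imwrite('pics/g.png',cv2.resize(im[20:220,180:350],None,fx=4,fy=3,interpolation=cv2.INTER_CUBIC))
print(readout.get_obs()['qpos'])
E
```

```text
6.775 [0.583 0.122 0.277] [-4.783 -2.318 -2.573] 0.03517624243555613
jaw [ 0.971  0.237 -0.008]
1.4 [-0.067  0.001 -0.364]
1.5 [-0.097  0.002 -0.733]
1.6 [-0.089  0.003 -1.103]
1.7 [-0.045  0.005 -1.471]
1.8 [ 0.035  0.007 -1.832]
1.85 [ 0.089  0.008 -2.009]
[ 0.116 -0.014  1.718 -0.002  1.445 -0.122]
```

View pics/g.png

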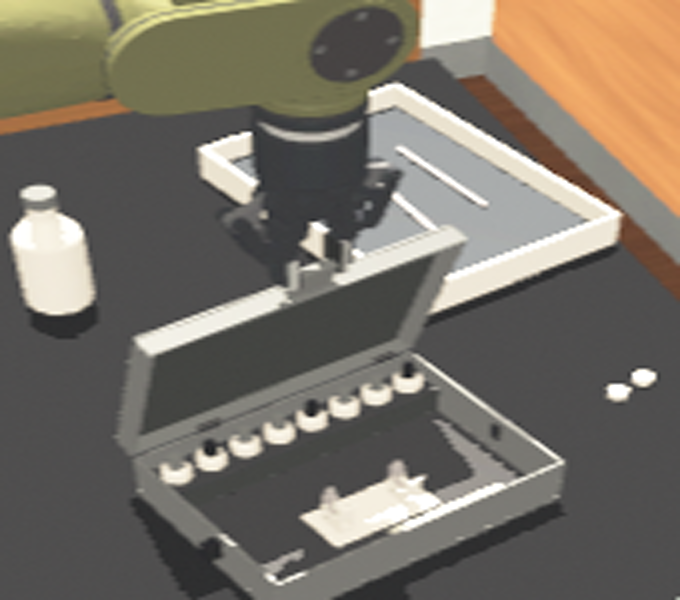

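The lid is at about 1.3 rad, and the clips show inside at crop (330,495) and (400,470). I guide it on to about 1.85 rad.

move_arm(steps=[0,0,0,-0.07,0,-0.36,-0.5,0,0,0,-0.1,0,-0.73,-0.5,0,0,0,-0.09,0,-1.1,-0.5,0,0,0,-0.045,0,-1.47,-0.5,0,0,0,0.03,0,-1.83,-0.5,0,0,0,0.08,0,-1.98,-0.5,0,0,0,0.08,0,-1.98,-0.5])

```text
t: 7.7
tcp_pos: [0.5545, 0.2394, 0.2747]
ee_rot: [0.555, 0.435, 0.558, -0.438]
wrist_force: [-6.8, 0.9, 7.1]
opening: 0.0349
```

```bash
python3 arc.py 1.84 1.92; python3 - <<'E'
from h import *
q=vision.read_camera('side'); im=cv2.cvtColor(q['color'],cv2.COLOR_RGB2BGR)
cv2.imwrite('pics/g2.png',cv2.resize(im[20:220,180:350],None,fx=4,fy=3,interpolation=cv2.INTER_CUBIC))
E
```

```text
7.7 [0.555 0.239 0.275] [-6.788  0.864  7.147] 0.03486580122704528
jaw [ 0.971  0.238 -0.006]
1.92 [ 0.102  0.002 -0.278]
```

View pics/g2.png

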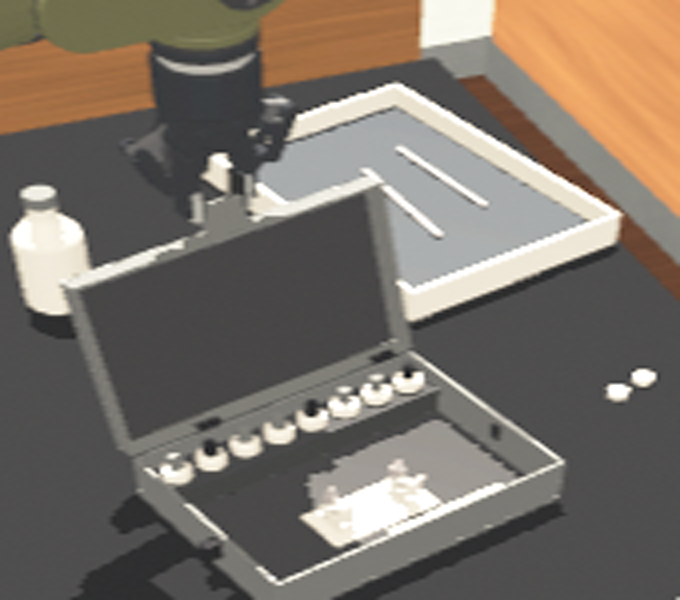

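move_arm(steps=[0,0,0,0,0,0,0.3,0,0,0,0,0,0,0.8,0,0,0,0,0,0,1,0,0,0,-0.4,0,0,1,0,0,0,-1.0,0,0,1,0,0,0,-1.6,0,0,1,0,0,0,-1.7,0,0,1])

```text
t: 8.62
tcp_pos: [0.5563, 0.2395, 0.3802]
ee_rot: [0.556, 0.437, 0.557, -0.436]
wrist_force: [-0.4, -0.3, -0.8]
opening: 0.0853
```

```bash
python3 - <<'E'
from h import *
q=vision.read_camera('side'); im=cv2.cvtColor(q['color'],cv2.COLOR_RGB2BGR)
cv2.imwrite('pics/g3.png',cv2.resize(im[20:220,180:350],None,fx=4,fy=3,interpolation=cv2.INTER_CUBIC))
o=readout.get_obs(); print(o['t'],o['tcp_pos'],o['qpos'])
d=np.array([.9728,.232,0]); g=np.array([.5377,-.2796,0])
for P in ([.60,.0,.33],g+[0,0,.15],g+[0,0,.004]): print(rel(o,P,down(-U)))
print(np.rad2deg(np.arctan2(.232,.9728)))
E
```

```text
8.675 [0.556 0.239 0.379] [ 0.317 -0.024  1.56   0.001  1.608  0.077]
[ 1.575  0.001  0.003  0.812 -0.234  4.05 ]
[ 1.575  0.001  0.003  3.812 -2.344  8.333]
[ 1.575  0.001  0.003  6.245 -2.338  8.336]
13.413729420871283
```

View pics/g3.png

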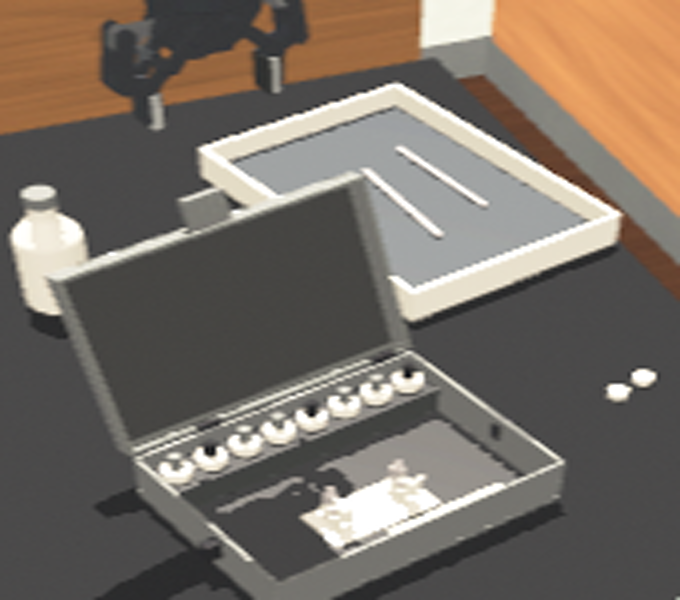

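The lid rests open on its stop, with nothing touching it. Now over to the pen.

move_arm(steps=[0.1,0,0,0,-0.1,0.7,1,0.26,0,0,0.2,-0.3,1.6,1,0.43,0,0,0.4,-0.5,2.5,1,0.6,0,0,0.7,-0.8,3.4,1,0.78,0,0,1.0,-1.05,4.3,1,0.95,0,0,1.4,-1.3,5.2,1,1.12,0,0,1.8,-1.55,6.1,1,1.29,0,0,2.3,-1.8,7.0,1,1.46,0,0,2.8,-2.1,7.8,1,1.575,0,0,3.4,-2.34,8.33,1])

```text
t: 9.93
tcp_pos: [0.5365, -0.2812, 0.1718]
ee_rot: [-0.08, -0.701, -0.082, 0.704]
wrist_force: [-0.2, 0.1, 0.2]
opening: 0.0856
```

```bash
python3 - <<'E'
from h import *
o=readout.get_obs(); print(o['t'],o['tcp_pos'],o['qpos'])
g=np.array([.5377,-.2796,0])
for P in (g+[0,0,.10],g+[0,0,.05],g+[0,0,.004]): print(rel(o,P,down(-U)))
E
```

```text
9.925 [ 0.537 -0.281  0.172] [-0.571  0.074  1.806 -0.001  1.266  0.77 ]
[-0.006  0.004  0.002  1.196 -0.019 -0.029]
[-0.006  0.004  0.002  2.029 -0.017 -0.033]
[-0.006  0.004  0.002  2.796 -0.015 -0.035]
```

move_arm(steps=[0,0,0,0.8,0,-0.03,0.4,0,0,0,1.6,0,-0.03,0.2,0,0,0,1.9,-0.02,-0.03,0.1,0,0,0,1.9,-0.02,-0.03,0.1])

```text
t: 10.42
tcp_pos: [0.5362, -0.2785, 0.0557]
ee_rot: [-0.08, -0.7, -0.083, 0.705]
wrist_force: [0.9, 0.4, -0.0]
opening: 0.0469
```

```bash
python3 - <<'E'
from h import *
o=readout.get_obs(); print(o['t'],o['tcp_pos'],o['wrist_force'],o['opening'])
s=vision.read_camera('side'); t=vision.read_camera('top')
print(o['t'])
g=np.array([.5377,-.2796,0]); d=np.array([.9728,.232,0])
im=cv2.cvtColor(s['color'],cv2.COLOR_RGB2BGR); 
cv2.imwrite('pics/h1.png',cv2.resize(im[225:325,240:370],None,fx=6,fy=6,interpolation=cv2.INTER_CUBIC))
for c in(s,t): print([(np.round(d['position'],1),round(d['p'],2),atz(c,d['position'],.008)) for d in vision.tip_of(c,'pen_grip')])
for P in (g+[0,0,.006],): print(rel(o,P,down(-U)))
E
```

```text
10.425 [ 0.536 -0.278  0.056] [ 0.886  0.391 -0.033] 0.04688019101092186
10.425
[(array([224.3, 267.3]), 0.79, array([ 0.373, -0.159,  0.008])), (array([302.5, 338.4]), 0.73, array([ 0.492, -0.42 ,  0.008])), (array([297.5, 284.8]), 0.7, array([ 0.54 , -0.282,  0.008])), (array([232.3,  91.3]), 0.15, array([0.642, 0.544, 0.008]))]
[(array([382.2, 210.6]), 0.48, array([ 0.502, -0.418,  0.008])), (array([243.8, 167.2]), 0.48, array([0.639, 0.053, 0.008])), (array([306.5, 252.4]), 0.44, array([ 0.357, -0.162,  0.008]))]
[-0.005  0.007  0.005  0.828  0.028 -0.025]
```

View pics/h1.png

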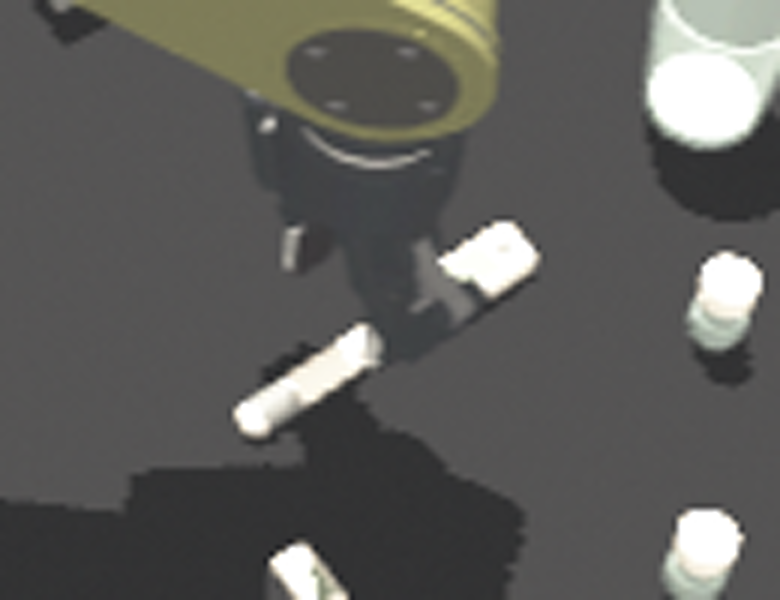

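The side crop shows the fingers straddling the middle pen's barrel, with the cap at (255,415) and the head at (500,250). I descend and grip.

move_arm(steps=[0,0,0,0.4,0.02,-0.025,0.1,0,0.004,0.003,0.82,0.025,-0.025,0.1,0,0.004,0.003,0.82,0.025,-0.025,0.1,0,0.004,0.003,0.82,0.025,-0.025,-0.4,0,0.004,0.003,0.82,0.025,-0.025,-1,0,0.004,0.003,0.82,0.025,-0.025,-1,0,0.004,0.003,0.82,0.025,-0.025,-1], grip_force=70)

```text
t: 11.5
tcp_pos: [0.5435, -0.283, 0.0158]
ee_rot: [0.084, 0.705, 0.079, -0.699]
wrist_force: [-2.8, 1.4, 13.0]
opening: 0.0002
```

```bash
python3 - <<'E'
from h import *
o=readout.get_obs(); print(o['t'],o['tcp_pos'],o['wrist_force'],o['opening'],o['qpos'])
s=cw(-.03,0,.034)
for P in (s+[0,0,.15],s+[0,0,.10]): print(P,rel(o,P,down(-U)))
E
```

```text
11.5 [ 0.544 -0.283  0.016] [-2.778  1.382 13.028] 0.00020876923855139587 [-0.568  0.26   1.887 -0.     0.985  0.773]
[0.601 0.045 0.184] [-0.005 -0.007 -0.008 -2.827 -5.081 -2.202]
[0.601 0.045 0.134] [-0.005 -0.007 -0.008 -1.994 -5.088 -2.196]
```

The opening reads 0, so the fingers closed above the barrel's equator and slid off its top. I back up and look.

move_arm(steps=[0,0,0,-0.5,0,0,-1,0,0,0,-0.9,0,0,-0.5,0,0,0,-0.9,0,0,0.1,0,0,0,-0.9,0,0,0.1])

```text
t: 12.0
tcp_pos: [0.5427, -0.2824, 0.0693]
ee_rot: [0.084, 0.705, 0.079, -0.7]
wrist_force: [0.2, -0.3, -1.2]
opening: 0.047
```

```bash
python3 - <<'E'
from h import *
o=readout.get_obs(); print(o['t'],o['tcp_pos'],o['wrist_force'],o['opening'])
s=vision.read_camera('side'); 
im=cv2.cvtColor(s['color'],cv2.COLOR_RGB2BGR); 
cv2.imwrite('pics/h2.png',cv2.resize(im[225:325,240:370],None,fx=6,fy=6,interpolation=cv2.INTER_CUBIC))
im0=cv2.imread('pics/side0.png')
# pen end positions now
for c in(s,):
  for d in vision.cut_out(c,'pen_grip'):
    e=d['extent']; print(round(d['p'],2),e)
g=np.array([.5377,-.2796,0])
print(rel(o,g-[0,0,.002],down(-U)))
for a in(-.053,-.03,.03,.055,.1): print(a,proj(s,g+a*np.array([.9728,.232,0])+[0,0,.008]))
E
```

```text
12.0 [ 0.543 -0.282  0.069] [ 0.163 -0.274 -1.204] 0.04704210718995761
0.95 [219.3, 250.7, 236.5, 313.0]
0.64 [285.9, 316.9, 314.2, 349.7]
0.56 [282.9, 262.5, 327.6, 301.0]
[-0.005 -0.007 -0.007  1.187 -0.073  0.078]
-0.053 [280.461 294.867]
-0.03 [287.384 290.306]
0.03 [305.024 278.684]
0.055 [312.2   273.955]
0.1 [324.869 265.608]
```

View pics/h2.png

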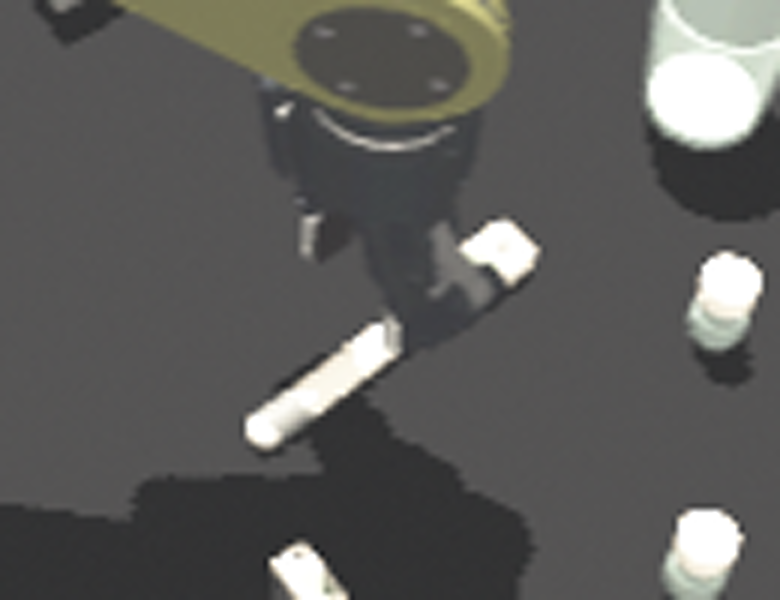

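```bash
python3 - <<'E'
from h import *
from scipy import ndimage
s=vision.read_camera('side'); im0=cv2.imread('pics/side0.png'); im=cv2.cvtColor(s['color'],cv2.COLOR_RGB2BGR)
for nm,I in(('0',im0),('1',im)):
    g=cv2.cvtColor(I,cv2.COLOR_BGR2GRAY); m=(g>140); m[:258]=0;m[302:]=0;m[:,:276]=0;m[:,332:]=0
    ys,xs=np.nonzero(m)
    P=np.array([atz(s,(x,y),.010)[:2] for x,y in zip(xs,ys)])
    d=np.array([.9728,.232]); n=np.array([-d[1],d[0]])
    q=P@d; 
    q0=q.min(); 
    for a,b in((q.min(),q.min()+.012),(q.min()+.012,q.min()+.03),(q.max()-.03,q.max())):
        k=(q>=a)&(q<=b); print(nm,a,b,'centre',P[k].mean(0),'n mid',(P[k]@n).mean(),k.sum(), 'cap end',q.min(),'head end',q.max())
E
```

```text
0 0.40166234334714307 0.4136623433471431 centre [ 0.489 -0.292] n mid -0.3976712782865187 26 cap end 0.40166234334714307 head end 0.5651775934856785
0 0.4136623433471431 0.43166234334714304 centre [ 0.503 -0.288] n mid -0.39692857617967614 37 cap end 0.40166234334714307 head end 0.5651775934856785
0 0.5351775934856785 0.5651775934856785 centre [ 0.627 -0.259] n mid -0.39784235039211296 100 cap end 0.40166234334714307 head end 0.5651775934856785
1 0.402139614789164 0.414139614789164 centre [ 0.491 -0.299] n mid -0.40481072560014975 27 cap end 0.402139614789164 head end 0.5659133774943146
1 0.414139614789164 0.43213961478916396 centre [ 0.505 -0.295] n mid -0.40409936305233213 39 cap end 0.402139614789164 head end 0.5659133774943146
1 0.5359133774943146 0.5659133774943146 centre [ 0.629 -0.257] n mid -0.3962575806387991 87 cap end 0.402139614789164 head end 0.5659133774943146
```

The pen was nudged: its cap end is 7 mm lower and it has turned about 3.6°. I re-aim, lower this time.

```bash
python3 - <<'E'
from h import *
o=readout.get_obs(); print(o['tcp_pos'])
a=np.deg2rad(107); J=-np.array([np.cos(a),np.sin(a),0])
for z in(.03,-.002): print(rel(o,[.539,-.2835,z],down(J)))
E
```

```text
[ 0.542 -0.282  0.068]
[-0.066 -0.005 -0.006  0.636  0.007  0.06 ]
[-0.066 -0.005 -0.006  1.17   0.004  0.063]
```

move_arm(steps=[-0.066,-0.005,-0.006,0.2,0,0.06,0,-0.066,-0.005,-0.006,0.6,0,0.06,0,-0.066,-0.005,-0.006,1.0,0,0.06,0,-0.066,-0.005,-0.006,1.17,0,0.06,0,-0.066,-0.005,-0.006,1.17,0,0.06,0,-0.066,-0.005,-0.006,1.17,0,0.06,0])

```text
t: 12.9
tcp_pos: [0.5391, -0.2832, -0.0018]
ee_rot: [0.104, 0.699, 0.104, -0.699]
wrist_force: [-2.2, -0.0, 3.7]
opening: 0.0426
```

```bash
python3 - <<'E'
from h import *
o=readout.get_obs(); print(o['t'],o['tcp_pos'],o['wrist_force'],o['opening'])
a=np.deg2rad(107); J=-np.array([np.cos(a),np.sin(a),0])
print(rel(o,[.539,-.2835,-.002],down(J)))
s=vision.read_camera('side'); 
im=cv2.cvtColor(s['color'],cv2.COLOR_RGB2BGR); 
cv2.imwrite('pics/h3.png',cv2.resize(im[225:325,240:370],None,fx=6,fy=6,interpolation=cv2.INTER_CUBIC))
E
```

```text
12.9 [ 0.539 -0.283 -0.002] [-2.212 -0.03   3.727] 0.04255110999498766
[-0.    -0.     0.     0.003  0.004  0.003]
```

View pics/h3.png

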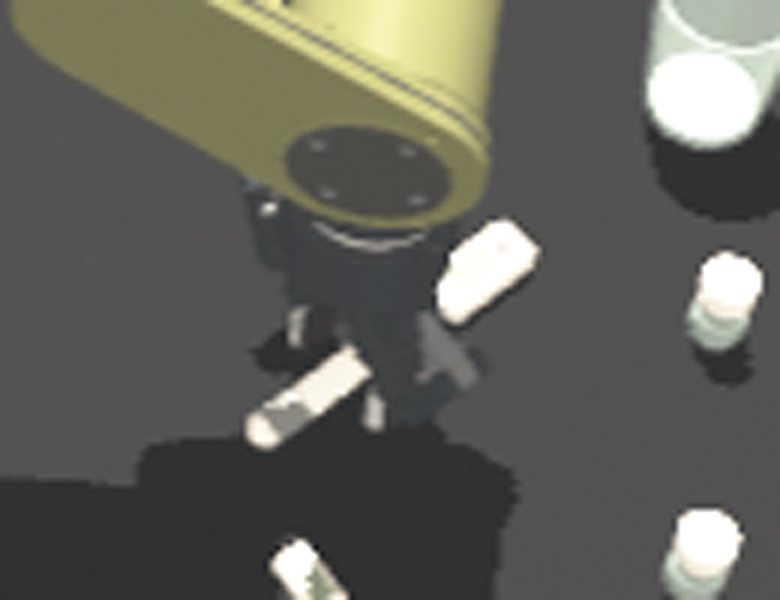

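Now the barrel lies between the fingertips, at (295,330) and (375,410). I close.

move_arm(steps=[0,0,0,-0.03,0,0,-0.3,0,0,0,-0.03,0,0,-0.7,0,0,0,-0.03,0,0,-1,0,0,0,-0.03,0,0,-1,0,0,0,-0.03,0,0,-1], grip_force=80)

```text
t: 13.58
tcp_pos: [0.5396, -0.2835, 0.0006]
ee_rot: [0.105, 0.7, 0.104, -0.699]
wrist_force: [-1.0, 0.8, 5.0]
opening: 0.0126
```

```bash
python3 - <<'E'
from h import *
o=readout.get_obs(); print(o['t'],o['tcp_pos'],o['wrist_force'],o['opening'])
s=vision.read_camera('side'); 
im=cv2.cvtColor(s['color'],cv2.COLOR_RGB2BGR); 
cv2.imwrite('pics/h4.png',cv2.resize(im[225:325,240:370],None,fx=6,fy=6,interpolation=cv2.INTER_CUBIC))
E
```

```text
13.575 [ 0.54  -0.283  0.001] [-0.99  0.77  5.03] 0.012588488156161285
```

View pics/h4.png

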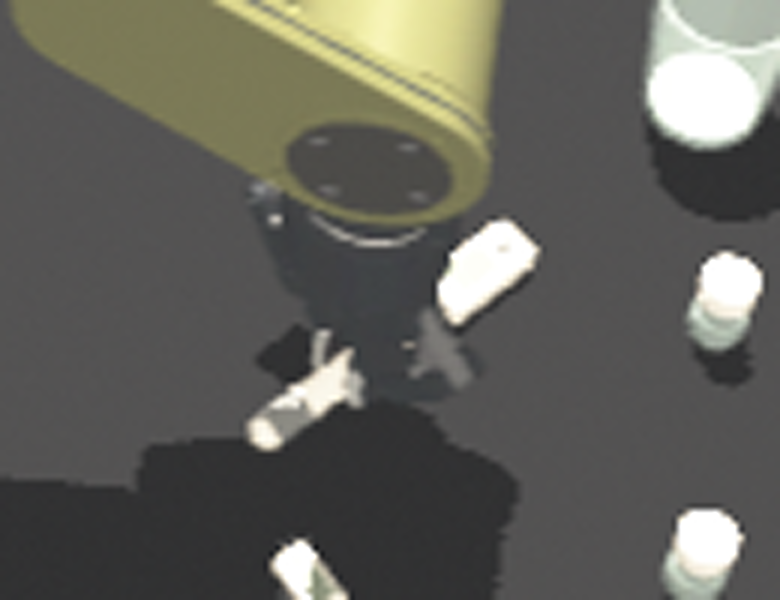

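move_arm(steps=[0,0,0,-0.2,0,0,-1,0,0,0,-0.6,0,0,-1,0,0,0,-1.2,0,0,-1,0,0,0,-1.7,0,0,-1,0,0,0,-1.7,0,0,-1])

```text
t: 14.25
tcp_pos: [0.5411, -0.2845, 0.1058]
ee_rot: [0.106, 0.701, 0.103, -0.697]
wrist_force: [0.2, 0.4, -1.4]
opening: 0.0129
```

```bash
python3 - <<'E'
from h import *
o=readout.get_obs(); print(o['t'],o['tcp_pos'],o['wrist_force'],o['opening'],o['moment'])
s=vision.read_camera('side'); 
im=cv2.cvtColor(s['color'],cv2.COLOR_RGB2BGR); 
cv2.imwrite('pics/h5.png',cv2.resize(im[180:310,230:370],None,fx=5.5,fy=4.5,interpolation=cv2.INTER_CUBIC))
print([(d['position'],d['p']) for d in vision.tip_of(s,'pen_grip')])
E
```

```text
14.25 [ 0.541 -0.285  0.106] [ 0.156  0.41  -1.401] 0.01285507694289244 [-0.024  0.048  0.029]
[([302.1, 267.2], 0.77), ([223.6, 264.5], 0.72), ([302.9, 336.0], 0.66)]
```

View pics/h5.png

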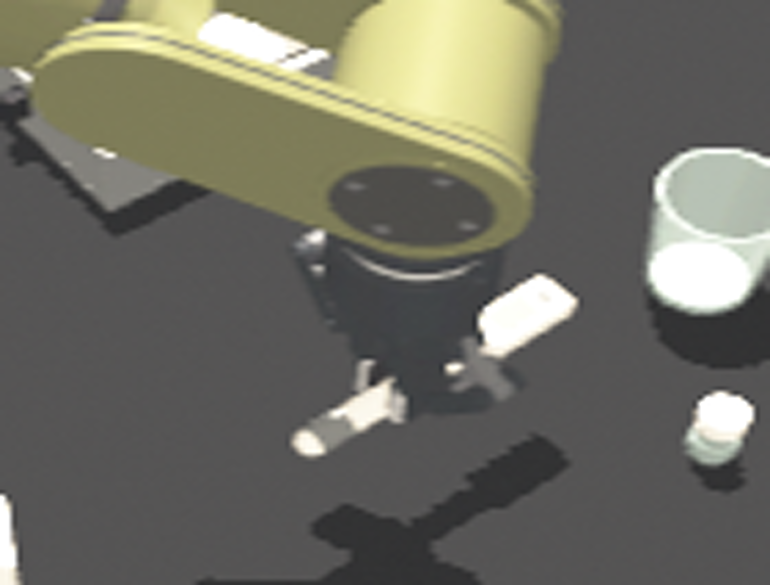

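```bash
cat > penfit.py <<'E'
from h import *
from scipy.optimize import least_squares
def fit(o,s,cap,head):
    R0=rot(o['ee_rot']).as_matrix(); ax=np.cross(R0[:,1],[0,0,1.]); ax/=np.linalg.norm(ax)
    if ax[0]<0: ax=-ax
    off=np.array([.001,-.0017,0])
    def f(v):
        a,z,p=v; d=ax*np.cos(p)+np.array([0,0,np.sin(p)])
        m=o['tcp_pos']+ax*a+np.array([0,0,z])+off
        return np.r_[proj(s,m-.053*d)-cap, proj(s,m+.104*d)-head]
    r=least_squares(f,[0,.008,0]); return r.x,r.fun
E
python3 - <<'E'
from penfit import *
o=readout.get_obs(); s=vision.read_camera('side')
print(fit(o,s,np.array([285.5,279.5]),np.array([332.5,246.7])))
print(fit(o,s,np.array([286.4,278.9]),np.array([332.,247.2])))
sp=cw(-.03,0,.034)
o=readout.get_obs(); print(o['tcp_pos'], o['ee_rot'])
E
```

```text
(array([ 0.008, -0.004, -0.017]), array([ 0.753,  0.078, -0.933, -0.22 ]))
(array([ 0.009, -0.005, -0.056]), array([ 0.266,  0.042, -0.329, -0.091]))
[ 0.538 -0.283  0.101] [-0.104 -0.699 -0.105  0.7  ]
```

```bash
python3 - <<'E'
from penfit import *
import time
o=readout.get_obs(); s=vision.read_camera('side'); print(o['tcp_pos'],readout.get_obs()['tcp_pos'])
im=cv2.cvtColor(s['color'],cv2.COLOR_RGB2BGR)
R0=rot(o['ee_rot']).as_matrix(); print(R0)
ax=-np.cross(R0[:,1],[0,0,1.]); ax=ax*np.sign(ax[0])
big=cv2.resize(im[220:310,265:345],None,fx=6,fy=6,interpolation=cv2.INTER_CUBIC)
def dot(X,c): 
    u=(proj(s,X)-[265,220]+.5)*6; cv2.circle(big,tuple(np.int32(u)),3,c,-1)
for a in(-.055,0,.055,.105): dot(o['tcp_pos']+ax*a+[0.001,-.0017,.0075],(0,0,255))
dot(o['tcp_pos'],(0,255,0))
cv2.imwrite('pics/h6.png',big)
E
```

```text
[ 0.538 -0.283  0.101] [ 0.538 -0.283  0.1  ]
[[-0.001  0.292 -0.956]
 [ 0.001 -0.956 -0.292]
 [-1.    -0.001  0.001]]
```

View pics/h6.png

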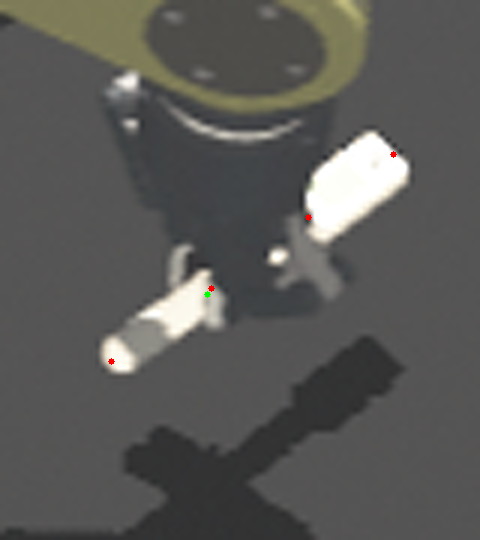

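The pen hangs level and square in the grip. Predicted end dots (112,361) and (393,154) lie on the cap and head ends. Before placing, I check the clips.

```bash
python3 - <<'E'
from h import *
o=readout.get_obs(); print(o['t'])
for c in('side','top'):
    q=vision.read_camera(c); im=cv2.cvtColor(q['color'],cv2.COLOR_RGB2BGR)
    ctr=proj(q,cw(0,0,.034)).astype(int); x0,y0=ctr[0]-60,ctr[1]-50
    big=cv2.resize(im[y0:y0+100,x0:x0+130],None,fx=6,fy=6,interpolation=cv2.INTER_CUBIC)
    def dot(X,cc): cv2.circle(big,tuple(np.int32((proj(q,X)-[x0,y0]+.5)*6)),3,cc,-1)
    for y in(-.032,.032):
        dot(cw(-.03,y,.034),(0,0,255)); dot(cw(-.0385,y,.051),(0,255,0))
    for x,y in((-.1,-.135),(-.1,.135),(.1,.135),(.1,-.135)): dot(cw(x,y,.06),(255,0,0))
    cv2.imwrite(f'pics/k_{c}.png',big)
    for n in('clip_seat','clip_a','jaw_a'):
        try: print(c,n,[(np.round(d['position'],1),round(d['p'],2),atz(q,d['position'],.034)) for d in vision.tip_of(q,n)])
        except Exception as e: print(e)
print([cw(-.03,y,.034) for y in(-.032,0,.032)])
E
```

```text
14.45
side clip_seat [(array([268.8, 180. ]), 0.69, array([0.598, 0.067, 0.034]))]
side clip_a [(array([264.9, 186.8]), 0.81, array([0.577, 0.047, 0.034])), (array([280.9, 182.8]), 0.63, array([0.629, 0.043, 0.034]))]
it knows: beaker, case, clip, clip_seat, lid_hinge, lid_tab, pen_grip, vial, wash_bottle
top clip_seat [(array([246.1, 179.6]), 0.64, array([0.591, 0.043, 0.034]))]
top clip_a [(array([246.7, 182.5]), 0.75, array([0.581, 0.041, 0.034])), (array([243.2, 164.4]), 0.6, array([0.643, 0.055, 0.034]))]
it knows: beaker, case, clip, clip_seat, lid_hinge, lid_tab, pen_grip, vial, wash_bottle
[array([0.632, 0.052, 0.034]), array([0.601, 0.045, 0.034]), array([0.57 , 0.038, 0.034])]
```

View pics/k_side.png

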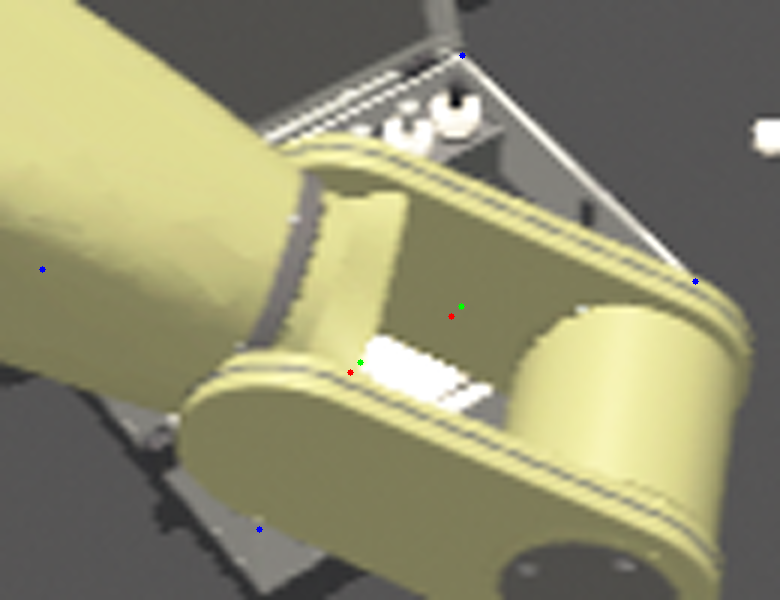

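View pics/k_top.png

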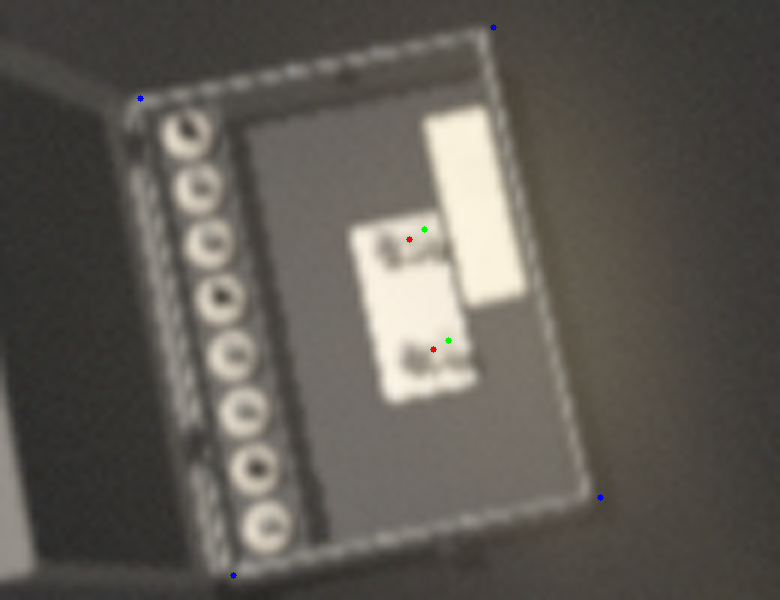

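```bash
python3 - <<'E'
from h import *
q=vision.read_camera('side')
g=cv2.imread('pics/g3.png')
sub=g[330:600,100:600]; big=cv2.resize(sub,(800,576),interpolation=cv2.INTER_CUBIC)  # x1.6 , y2.133
def uv(X):
    u=proj(q,X); u=((u[0]-180+.5)*4,(u[1]-20+.5)*3); return ((u[0]-100)*1.6,(u[1]-330)*2.133)
def draw(off,col):
    for z in(.06,):
        P=[cw(x,y,z)+off for x,y in((-.1,-.135),(-.1,.135),(.1,.135),(.1,-.135))]
        cv2.polylines(big,[np.int32([uv(p) for p in P])],True,col,1)
    cv2.line(big,*[tuple(np.int32(uv(cw(-.1,.135,z)+off))) for z in(0,.06)],col,1)
draw(np.array([.001,-.0017,0]),(0,0,255))
draw(np.array([.001,-.0017,0])+.003*U,(0,255,0))
cv2.imwrite('pics/m.png',big)
E
```

```text
(no output)
```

View pics/m.png

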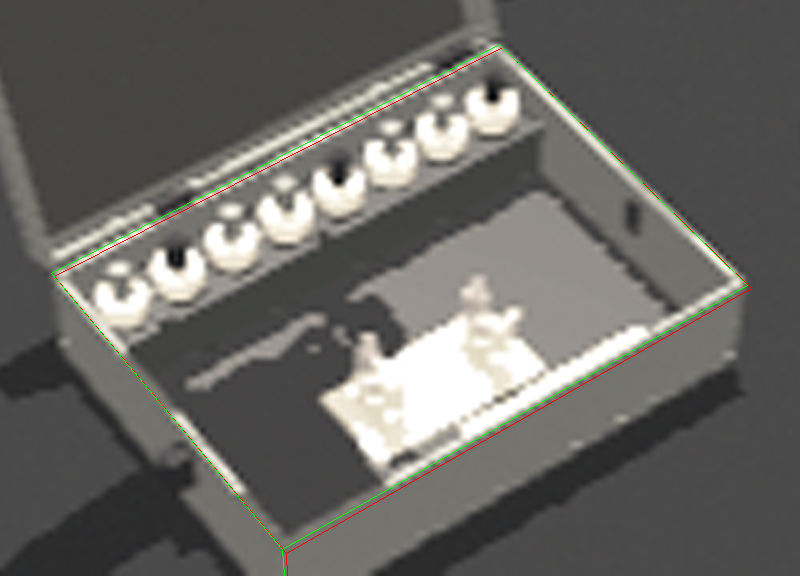

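```bash
python3 - <<'E'
from h import *
q=vision.read_camera('side'); t=vision.read_camera('top')
g=cv2.imread('pics/g3.png')
# luminance profiles across front & hinge rim in U direction, at several y, z=.06
G=cv2.cvtColor(g,cv2.COLOR_BGR2GRAY).astype(np.float32)
def samp(X):
    u=proj(q,X); x,y=(u[0]-180+.5)*4-.5,(u[1]-20+.5)*3-.5
    return cv2.getRectSubPix(G,(1,1),(float(x),float(y)))[0,0]
off=np.array([.001,-.0017,0])
print('front, U offset mm -8..+10')
for y in(-.12,-.10,-.08,.08,.09,.1,.11,.12):
    print(y,[int(samp(cw(-.1+k*.001,y,.06)+off)) for k in range(-8,11)])
print('+y wall/-y wall along V')
for x in(-.06,-.03,0,.03):
    print(x,[int(samp(cw(x,.135+k*.001,.06)+off)) for k in range(-8,9)],[int(samp(cw(x,-.135+k*.001,.06)+off)) for k in range(-8,9)])
T=cv2.cvtColor(t['color'],cv2.COLOR_RGB2GRAY).astype(np.float32)
print('top front / hinge')
off=-off
for y in(-.12,-.09,-.06,.06,.09,.12):
    f=lambda X:int(cv2.getRectSubPix(T,(1,1),tuple(map(float,proj(t,X))))[0,0])
    print(y,[f(cw(-.1+k*.001,y,.06)+off) for k in range(-8,13)])
for x in(-.06,-.03,0,.03):
    print(x,[f(cw(x,.135+k*.001,.06)+off) for k in range(-8,9)],[f(cw(x,-.135+k*.001,.06)+off) for k in range(-8,9)])
E
```

```text
front, U offset mm -8..+10
-0.12 [105, 109, 112, 113, 115, 115, 115, 115, 112, 112, 116, 131, 155, 186, 208, 211, 193, 163, 134]
-0.1 [115, 116, 116, 116, 116, 116, 115, 115, 113, 112, 114, 125, 148, 176, 194, 193, 172, 140, 110]
-0.08 [116, 116, 116, 116, 116, 116, 115, 114, 112, 108, 111, 120, 148, 176, 193, 191, 179, 168, 162]
0.08 [116, 116, 116, 116, 116, 115, 114, 114, 114, 115, 117, 122, 124, 121, 108, 95, 84, 77, 69]
0.09 [116, 115, 115, 115, 116, 116, 116, 115, 115, 115, 115, 116, 118, 118, 114, 103, 90, 79, 73]
0.1 [115, 115, 115, 115, 115, 115, 115, 114, 115, 115, 117, 119, 120, 118, 110, 98, 86, 77, 71]
0.11 [115, 115, 115, 115, 114, 115, 115, 115, 115, 115, 116, 118, 118, 114, 107, 95, 82, 72, 67]
0.12 [116, 116, 116, 116, 116, 116, 115, 116, 116, 116, 117, 120, 124, 126, 122, 111, 96, 83, 74]
+y wall/-y wall along V
-0.06 [71, 79, 97, 128, 156, 174, 172, 159, 139, 120, 112, 108, 110, 112, 113, 112, 113] [75, 74, 74, 73, 74, 87, 117, 163, 206, 228, 229, 208, 176, 145, 124, 112, 110]
-0.03 [64, 75, 98, 132, 172, 208, 222, 217, 185, 144, 111, 90, 81, 79, 77, 73, 70] [73, 7
[... 956 characters left out ...]
 83, 87, 95, 104, 113, 118, 119, 120, 119, 115, 111, 107, 107, 107]
-0.06 [112, 115, 118, 122, 124, 121, 119, 116, 109, 103, 96, 91, 87, 83, 80, 77, 74] [69, 70, 72, 78, 83, 89, 95, 102, 109, 115, 113, 111, 109, 105, 99, 94, 89]
-0.03 [118, 122, 129, 135, 141, 137, 134, 130, 122, 112, 102, 93, 86, 79, 73, 71, 68] [68, 69, 71, 75, 82, 89, 96, 101, 106, 109, 111, 107, 104, 100, 96, 92, 89]
0 [114, 117, 122, 126, 131, 129, 125, 122, 115, 106, 97, 89, 82, 76, 69, 65, 62] [66, 68, 70, 73, 77, 82, 88, 94, 96, 98, 100, 100, 96, 92, 88, 86, 83]
0.03 [113, 116, 120, 125, 130, 128, 124, 121, 114, 104, 94, 85, 79, 72, 66, 62, 59] [62, 63, 67, 71, 75, 81, 90, 98, 106, 106, 106, 105, 102, 97, 92, 86, 83]
```

Rim profiles put the case about 3.7 mm farther towards the hinge than I first fitted, because the lid overhangs at the front. I update that and carry the pen over.

```bash
cat >> h.py <<'E'
C=C+.0037*U
E
python3 - <<'E'
from h import *
o=readout.get_obs(); print(o['t'],o['tcp_pos'],o['opening'])
s=cw(-.03,0,.034); print(s)
for dz in(.13,.045): 
    print(rel(o,s+[0,0,dz-.0075],down(-U)))
E
```

```text
14.9 [ 0.539 -0.283  0.102] 0.012682758257264464
[0.6   0.049 0.034]
[ 0.061 -0.001 -0.001 -0.902 -4.997 -2.585]
[ 0.061 -0.001 -0.001  0.514 -4.998 -2.584]
```

move_arm(steps=[0,0,0,-0.5,-0.4,-0.1,-1,0.02,0,0,-0.9,-1.1,-0.5,-1,0.06,0,0,-0.9,-1.9,-0.95,-1,0.06,0,0,-0.9,-2.7,-1.4,-1,0.06,0,0,-0.9,-3.5,-1.8,-1,0.06,0,0,-0.9,-4.2,-2.2,-1,0.06,0,0,-0.9,-4.8,-2.5,-1,0.061,0,0,-0.9,-5.0,-2.585,-1,0.061,0,0,-0.9,-5.0,-2.585,-1])

```text
t: 16.02
tcp_pos: [0.6, 0.0491, 0.1563]
ee_rot: [0.084, 0.702, 0.083, -0.702]
wrist_force: [-0.4, -0.5, -0.5]
opening: 0.0127
```

```bash
cat > look.py <<'E'
from h import *
import sys
o=readout.get_obs(); print(o['t'],o['tcp_pos'],o['opening'],o['wrist_force'],o['moment'])
s=vision.read_camera('side'); im=cv2.cvtColor(s['color'],cv2.COLOR_RGB2BGR)
np.save('pics/last.npy',im)
x0,y0=200,110
big=cv2.resize(im[y0:y0+110,x0:x0+130],None,fx=6,fy=5.4,interpolation=cv2.INTER_CUBIC)
if len(sys.argv)>2:
  R0=rot(o['ee_rot']).as_matrix(); ax=np.cross(R0[:,1],[0,0,1.]); ax*=np.sign(ax[0])
  for a in(-.055,.105):
    u=proj(s,o['tcp_pos']+ax*a+[0.001,-.0017,.0075]); cv2.circle(big,(int((u[0]-x0+.5)*6),int((u[1]-y0+.5)*5.4)),2,(0,0,255),-1)
cv2.imwrite('pics/'+sys.argv[1],big)
sp=cw(-.03,0,.034)
for dz in map(float,sys.argv[3:]): print(dz,rel(o,sp+[0,0,dz-.0075],down(-U)))
E
python3 look.py n1.png d .045 .03
```

```text
16.025 [0.6   0.049 0.156] 0.01271446753223769 [-0.407 -0.517 -0.503] [-0.047  0.07   0.02 ]
0.045 [ 0.001 -0.    -0.001  1.414  0.007  0.001]
0.03 [ 0.001 -0.    -0.001  1.664  0.006  0.001]
```

View pics/n1.png

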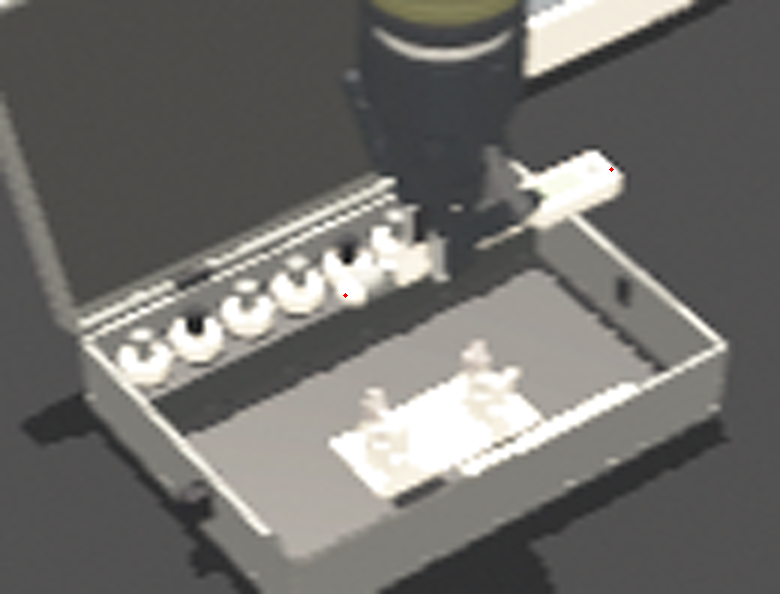

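The pen is above the clips with its ends on the predicted dots. I overlay the clip model on the clear view.

```bash
python3 - <<'E'
from h import *
s=vision.read_camera('side'); im=cv2.cvtColor(s['color'],cv2.COLOR_RGB2BGR)
x0,y0=245,160; f=12
big=cv2.resize(im[y0:y0+48,x0:x0+62],None,fx=f,fy=f,interpolation=cv2.INTER_CUBIC)
off=np.array([.001,-.0017,0])
def P(X): u=proj(s,X+off); return tuple(np.int32((u-[x0,y0]+.5)*f))
for y in(-.032,.032):
    cv2.circle(big,P(cw(-.03,y,.034)),3,(0,0,255),-1)
    cv2.line(big,P(cw(-.0385,y-.007,.051)),P(cw(-.0385,y+.007,.051)),(0,200,0),2)
    cv2.line(big,P(cw(-.020,y-.007,.055)),P(cw(-.020,y+.007,.055)),(255,0,0),2)
    cv2.line(big,P(cw(-.0385,y,.051)),P(cw(-.0385,y,.007)),(0,200,0),1)
G=cv2.cvtColor(im,cv2.COLOR_BGR2GRAY).astype(np.float32)
for y in(-.12,-.1,.09,.11,.12):
    print(y,[int(cv2.getRectSubPix(G,(1,1),tuple(map(float,proj(s,cw(-.1+k*.001,y,.06)+off))))[0,0]) for k in range(-6,9)])
cv2.imwrite('pics/n2.png',big)
E
```

```text
-0.12 [127, 126, 127, 129, 137, 149, 166, 188, 204, 208, 201, 183, 159, 143, 134]
-0.1 [126, 127, 128, 131, 136, 144, 157, 177, 192, 194, 184, 161, 139, 123, 112]
0.09 [126, 126, 126, 126, 127, 129, 132, 136, 141, 147, 154, 161, 166, 169, 171]
0.11 [126, 126, 126, 126, 126, 127, 129, 134, 142, 152, 161, 169, 171, 173, 174]
0.12 [127, 127, 127, 128, 129, 130, 134, 137, 141, 144, 151, 160, 167, 173, 175]
```

View pics/n2.png

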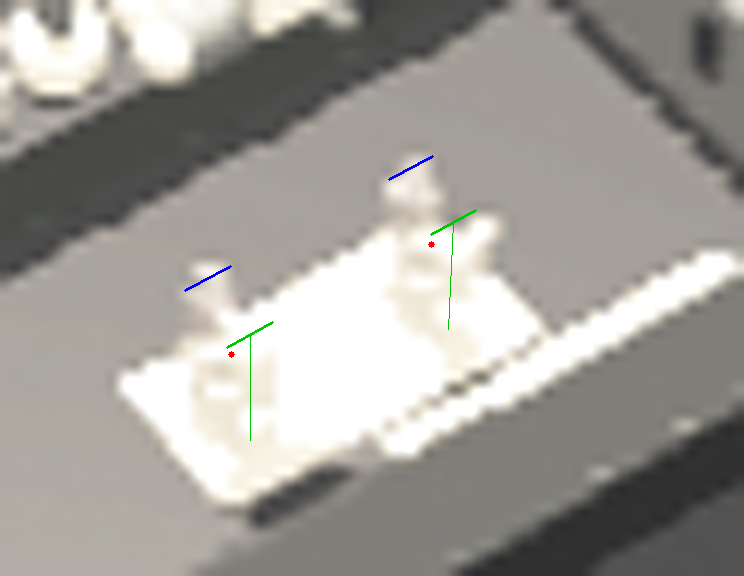

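The jaw tops and lips line up with the model to about 1 mm. I lower to just above the clips.

move_arm(steps=[0,0,0,0.5,0,0,-1,0,0,0,1.0,0,0,-1,0,0,0,1.4,0.005,0,-1,0,0,0,1.66,0.005,0,-1,0,0,0,1.66,0.005,0,-1], grip_force=100)

```text
t: 16.75
tcp_pos: [0.5992, 0.0466, 0.0554]
ee_rot: [-0.083, -0.702, -0.082, 0.703]
wrist_force: [-1.4, 0.1, -0.0]
opening: 0.0118
```

```bash
python3 look.py n3.png d .02 .01 .0 -.003
```

```text
16.75 [0.599 0.047 0.055] 0.011784784081086179 [-1.426  0.074 -0.029] [0.095 0.025 0.003]
0.02 [-0.002  0.002 -0.     0.149 -0.03  -0.024]
0.01 [-0.002  0.002 -0.     0.316 -0.03  -0.024]
0.0 [-0.002  0.002 -0.     0.482 -0.03  -0.024]
-0.003 [-0.002  0.002 -0.     0.532 -0.03  -0.025]
```

View pics/n3.png

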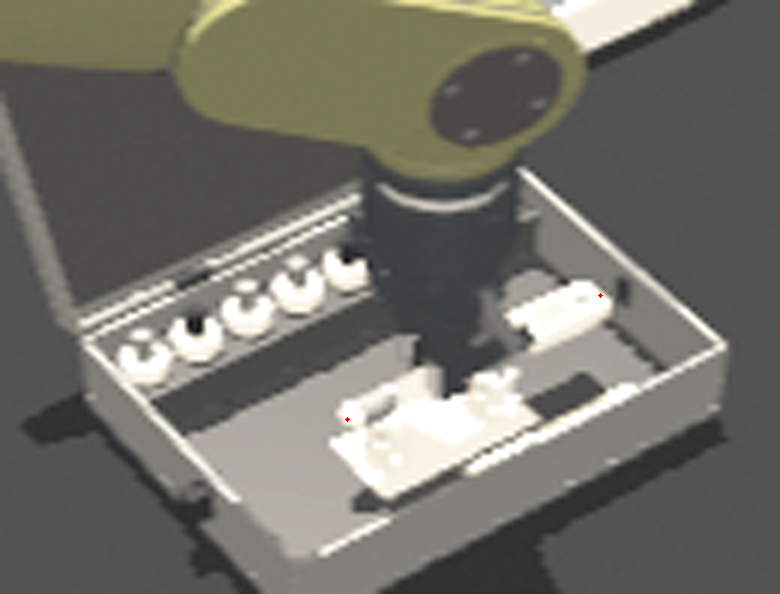

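move_arm(steps=[0,0,0,0.0,-0.03,-0.024,-1,0,0,0,0.1,-0.03,-0.024,-1,0,0,0,0.13,-0.03,-0.024,-1])

```text
t: 17.18
tcp_pos: [0.6011, 0.049, 0.0488]
ee_rot: [0.083, 0.702, 0.082, -0.702]
wrist_force: [-0.2, -0.7, -0.9]
opening: 0.0122
```

```bash
python3 look.py n4.png d .02 .01 .0 -.003
```

```text
17.175 [0.601 0.049 0.049] 0.01217159446810565 [-0.178 -0.714 -0.946] [0.022 0.03  0.033]
0.02 [-0.002 -0.    -0.001  0.039  0.002  0.016]
0.01 [-0.002 -0.    -0.001  0.206  0.002  0.016]
0.0 [-0.002 -0.    -0.001  0.372  0.001  0.017]
-0.003 [-0.002 -0.    -0.001  0.422  0.001  0.017]
```

View pics/n4.png

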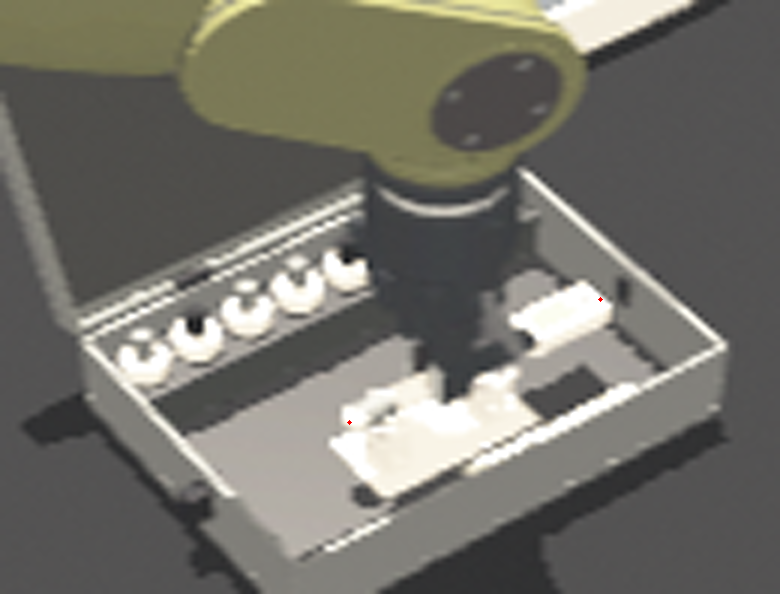

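The barrel is lined up and there is no side force yet. I press down.

move_arm(steps=[0,0,0,0.07,0,0.01,-1,0,0,0,0.14,0,0.01,-1,0,0,0,0.21,0,0.01,-1,0,0,0,0.21,0,0.01,-1])

```text
t: 17.73
tcp_pos: [0.6019, 0.0488, 0.0378]
ee_rot: [0.083, 0.703, 0.082, -0.701]
wrist_force: [-0.3, -2.0, 6.7]
opening: 0.0119
```

```bash
python3 look.py n5.png d .01 .0 -.003 -.006
```

```text
17.725 [0.602 0.049 0.038] 0.01185069246067838 [-0.316 -1.982  6.658] [-0.188  0.015  0.074]
0.01 [-0.002 -0.003 -0.001  0.022 -0.004  0.029]
0.0 [-0.002 -0.003 -0.001  0.189 -0.005  0.03 ]
-0.003 [-0.002 -0.003 -0.001  0.239 -0.005  0.03 ]
-0.006 [-0.002 -0.003 -0.001  0.289 -0.005  0.03 ]
```

View pics/n5.png

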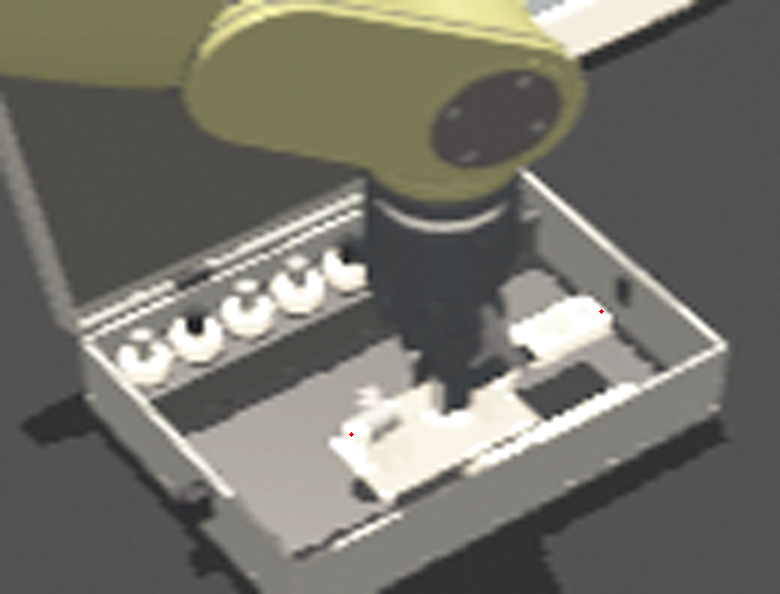

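Contact reads 6.7 N with the barrel entering both clips. I keep pressing.

move_arm(steps=[0,0,0,0.07,0,0.03,-1,0,0,0,0.13,0,0.03,-1,0,0,0,0.19,0,0.03,-1,0,0,0,0.24,0,0.03,-1,0,0,0,0.26,0,0.03,-1])

```text
t: 18.4
tcp_pos: [0.6016, 0.0492, 0.0262]
ee_rot: [0.082, 0.704, 0.083, -0.701]
wrist_force: [-9.2, 2.8, 25.5]
opening: 0.0124
```

```bash
python3 look.py n6.png d .0 -.003 -.006
```

```text
18.4 [0.602 0.049 0.026] 0.012361233925226688 [-9.233  2.794 25.525] [0.33  1.756 0.046]
0.0 [-0.002 -0.004 -0.    -0.005  0.004  0.026]
-0.003 [-0.002 -0.004 -0.     0.045  0.004  0.026]
-0.006 [-0.002 -0.004 -0.     0.095  0.004  0.026]
```

View pics/n6.png

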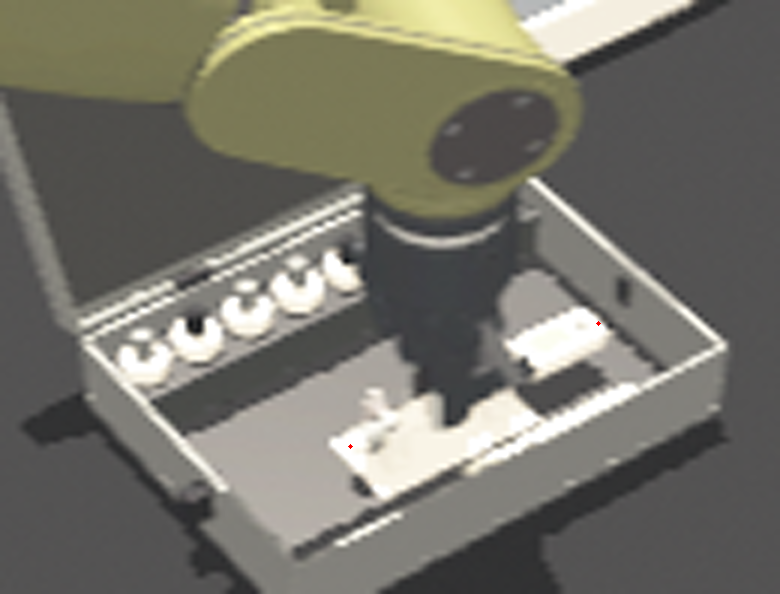

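The arm stopped with 25 N at the seat height, so the barrel is probably seated. I open, retreat and look.

move_arm(steps=[0,0,0,0,0,0,-1,0,0,0,0,0,0,-0.5,0,0,0,0,0,0,-0.3,0,0,0,0,0,0,-0.3,0,0,0,-0.5,0,0,-0.3,0,0,0,-1.2,0,0,-0.2,0,0,0,-2.0,0,0,-0.2,0,0,0,-2.4,0,0,-0.2])

```text
t: 19.45
tcp_pos: [0.6022, 0.0491, 0.1735]
ee_rot: [0.083, 0.705, 0.082, -0.699]
wrist_force: [0.3, -0.3, 0.0]
opening: 0.0343
```

```bash
python3 look.py n7.png d .0; python3 - <<'E'
from h import *
s=vision.read_camera('side'); im=cv2.cvtColor(s['color'],cv2.COLOR_RGB2BGR)
x0,y0=245,150; f=10
big=cv2.resize(im[y0:y0+60,x0:x0+78],None,fx=f,fy=f,interpolation=cv2.INTER_CUBIC)
off=np.array([.001,-.0017,0])
def P(X): u=proj(s,X+off); return tuple(np.int32((u-[x0,y0]+.5)*f))
for y in(.055,-.055,-.105): cv2.circle(big,P(cw(-.03,y,.034)),3,(0,0,255),-1)
for y in(-.032,.032): cv2.line(big,P(cw(-.020,y-.007,.055)),P(cw(-.020,y+.007,.055)),(255,0,0),1)
cv2.imwrite('pics/n8.png',big)
E
```

```text
19.45 [0.602 0.049 0.173] 0.03432745398060906 [ 0.259 -0.303  0.013] [ 0.033 -0.069  0.056]
0.0 [-0.002 -0.008 -0.001  2.449 -0.004  0.056]
```

View pics/n7.png

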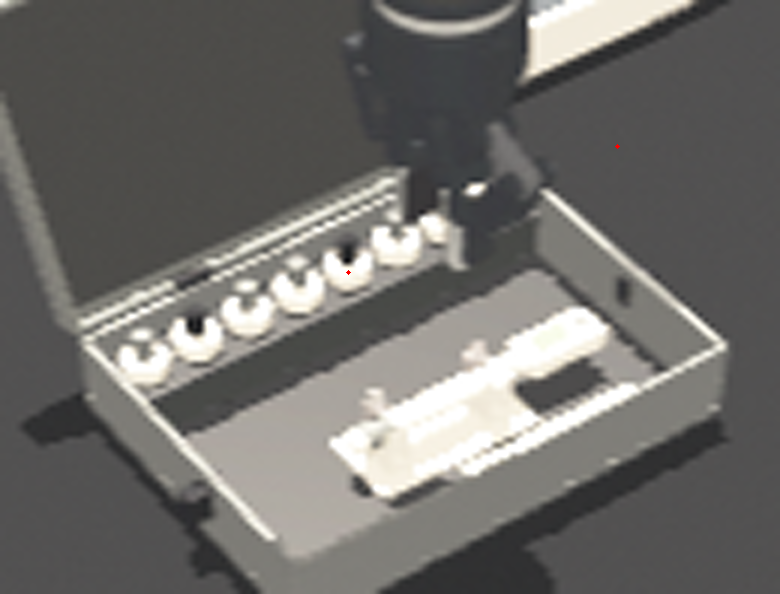

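View pics/n8.png

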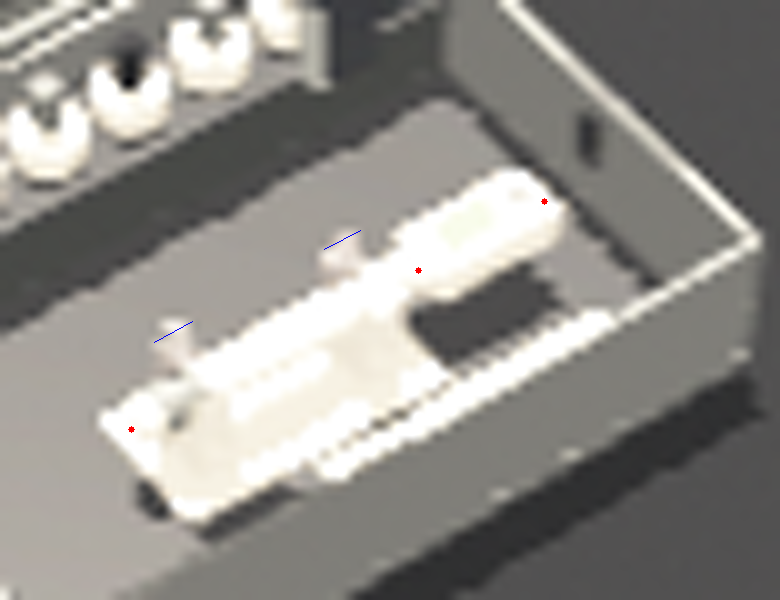

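```bash
python3 - <<'E'
from h import *
s=vision.read_camera('side'); im=cv2.cvtColor(s['color'],cv2.COLOR_RGB2BGR).astype(np.float32)
print(im.max())
im=np.clip((im-150)/105,0,1)**2.5*255
x0,y0=250,160; f=15
big=cv2.resize(im[y0:y0+40,x0:x0+53].astype(np.uint8),None,fx=f,fy=f,interpolation=cv2.INTER_CUBIC)
cv2.imwrite('pics/n9.png',big)
o=readout.get_obs(); sp=cw(-.03,0,0)
for z in(.06,.05,.042,.036): print(z,rel(o,sp+[0,0,z],down(-U)))
E
```

```text
255.0
0.06 [-0.002 -0.007 -0.001  1.858 -0.001  0.042]
0.05 [-0.002 -0.007 -0.001  2.024 -0.001  0.043]
0.042 [-0.002 -0.007 -0.001  2.158 -0.001  0.044]
0.036 [-0.002 -0.007 -0.001  2.258 -0.001  0.045]
```

View pics/n9.png

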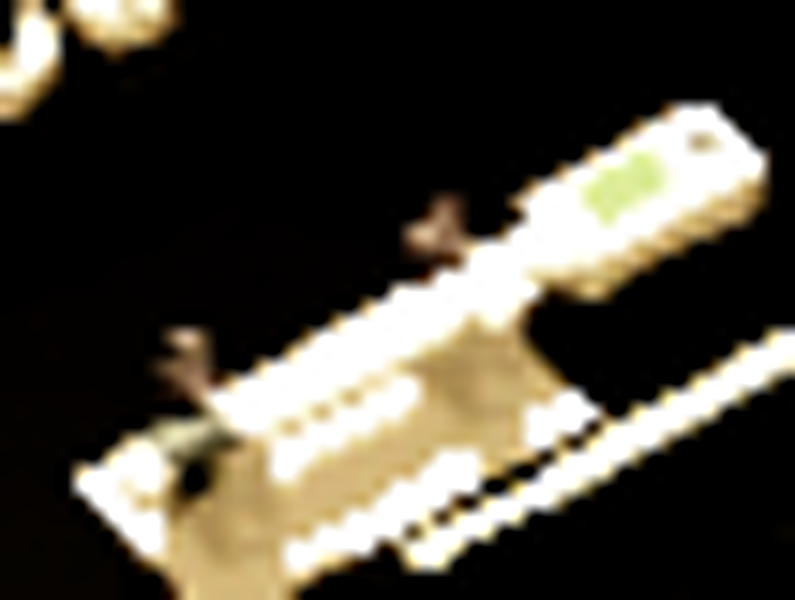

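The jaws at crop (437,230) and (187,360) stand at their shut positions, and the barrel runs under them. To confirm the seating height I press on the barrel from above with shut fingers; at the seat the barrel top is at z = 42 mm.

move_arm(steps=[0,0,0,0.6,0,0.04,-1,0,0,0,1.2,0,0.04,-1,0,-0.007,0,1.7,0,0.04,-1,0,-0.007,0,2.0,0,0.04,-1,0,-0.007,0,2.1,0,0.04,-1,0,-0.007,0,2.2,0,0.04,-1,0,-0.007,0,2.3,0,0.04,-1,0,-0.007,0,2.3,0,0.04,-1])

```text
t: 20.6
tcp_pos: [0.6014, 0.048, 0.0411]
ee_rot: [-0.084, -0.702, -0.082, 0.703]
wrist_force: [-19.8, -2.5, 34.4]
opening: 0.0002
```

```bash
python3 look.py n10.png d .0
```

```text
20.6 [0.601 0.048 0.041] 0.00024022863246798694 [-19.757  -2.541  34.368] [-0.37   3.478  0.043]
0.0 [-0.001  0.002 -0.002  0.243 -0.016  0.018]
```

View pics/n10.png

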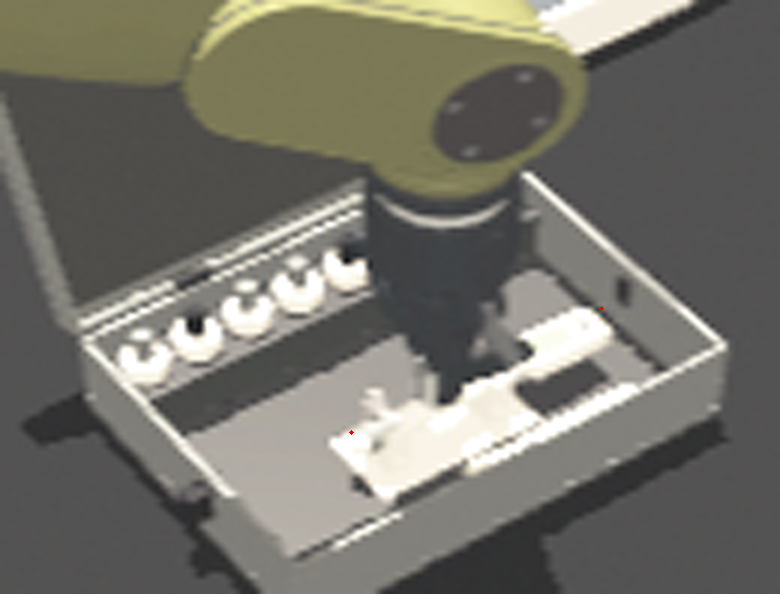

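The barrel top stops the fingers at z = 41 mm, so it is seated: an unseated clip would have raised the middle by 5 mm or more. I retreat clear.

move_arm(steps=[0,0,0,-0.3,0,0,-1,0,0,0,-1.0,0,0,-1,0,0,0,-2.0,0,0,-1,0,0,0,-2.8,0.5,0,-1,0,0,0,-3.2,1.3,0,-1,0,0,0,-3.2,2.3,0,-1,0,0,0,-3.2,3.3,0,-1,0,0,0,-3.2,4.3,0,-1,0,0,0,-3.2,5.3,0,-1,0,0,0,-3.2,5.3,0,-1])

```text
t: 21.9
tcp_pos: [0.6758, -0.2651, 0.2345]
ee_rot: [0.082, 0.703, 0.08, -0.702]
wrist_force: [0.6, 0.7, -0.5]
opening: 0.0001
```

```bash
python3 - <<'E'
from h import *
o=readout.get_obs(); print(o['t'],o['tcp_pos'],o['wrist_force'])
s=vision.read_camera('side'); save(s,'z_side.png'); im=cv2.cvtColor(s['color'],cv2.COLOR_RGB2BGR)
cv2.imwrite('pics/z1.png',cv2.resize(im[60:220,190:340],None,fx=5,fy=3.7,interpolation=cv2.INTER_CUBIC))
t=vision.read_camera('top'); save(t,'z_top.png'); im=cv2.cvtColor(t['color'],cv2.COLOR_RGB2BGR)
cv2.imwrite('pics/z2.png',cv2.resize(im[125:225,170:290],None,fx=6,fy=6,interpolation=cv2.INTER_CUBIC))
for c,p in(('s',s),('t',t)): print(c,[(np.round(d['position'],1),round(d['p'],2),atz(p,d['position'],.034)) for d in vision.tip_of(p,'pen_grip')])
print(cw(-.03,0,.034))
E
```

```text
21.9 [ 0.676 -0.265  0.234] [ 0.609  0.696 -0.499]
s [(array([272.6, 186.2]), 0.84, array([0.6  , 0.04 , 0.034])), (array([223.9, 270.3]), 0.69, array([ 0.367, -0.181,  0.034])), (array([304.1, 337.9]), 0.47, array([ 0.49 , -0.429,  0.034])), (array([272.4, 183.6]), 0.19, array([0.603, 0.05 , 0.034]))]
t [(array([242.1, 175.3]), 0.64, array([0.605, 0.057, 0.034])), (array([245.7, 185.8]), 0.61, array([0.57 , 0.044, 0.034])), (array([383.4, 213.4]), 0.57, array([ 0.489, -0.413,  0.034]))]
[0.6   0.049 0.034]
```

View pics/z1.png

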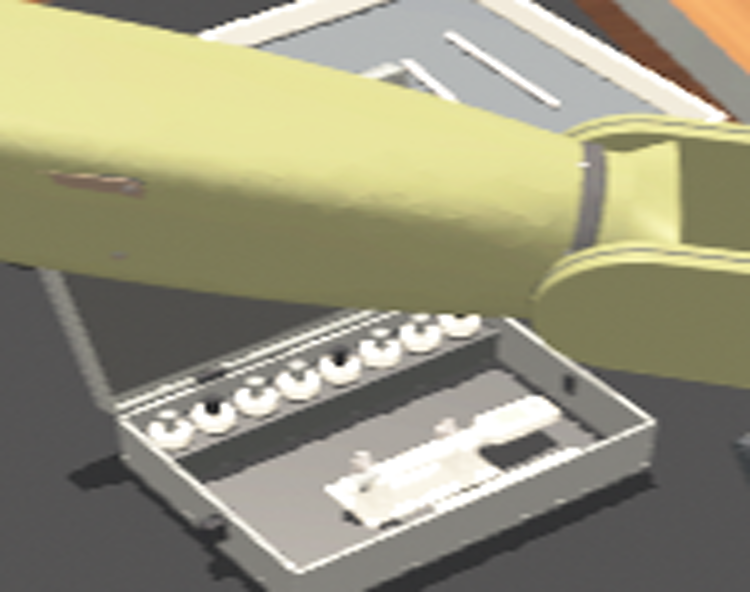

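View pics/z2.png

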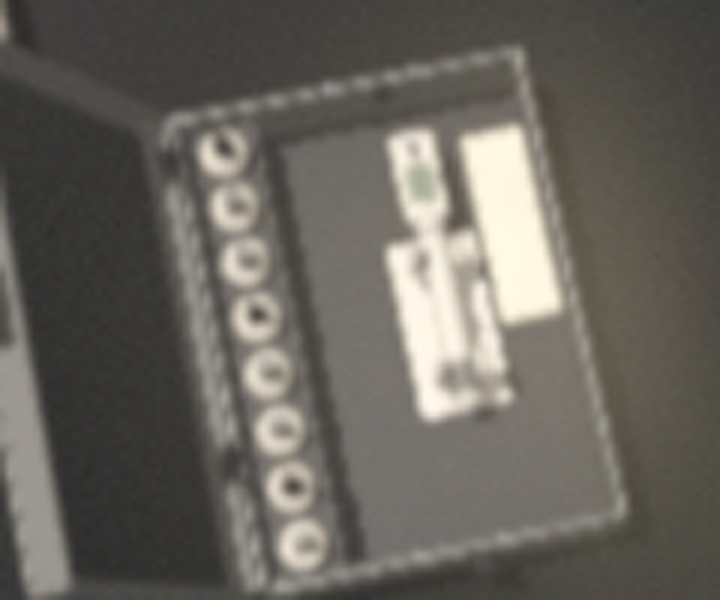

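View pics/z_side.png

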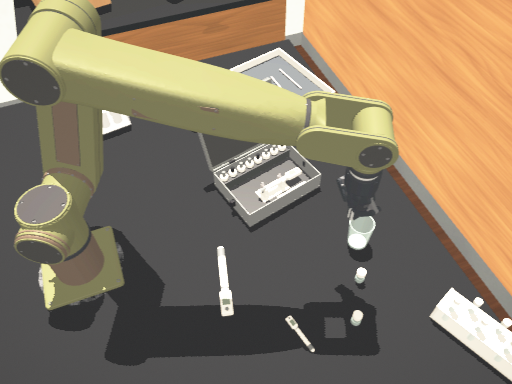

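```bash
python3 - <<'E'
from h import *
s=vision.read_camera('side')
G=cv2.cvtColor(s['color'],cv2.COLOR_RGB2GRAY); O=cv2.cvtColor(cv2.imread('pics/side0.png'),cv2.COLOR_BGR2GRAY)
# bystanders unchanged: vials, beaker windows
for n,(x,y) in {'vial1':(361,275),'vial2':(357,318),'beaker base':(358,243)}.items():
    a=G[y-8:y+8,x-8:x+8].astype(int);b=O[y-8:y+8,x-8:x+8].astype(int);print(n,abs(a-b).mean())
o=readout.get_obs();print(o['t'],o['joint_vel'])
im=cv2.cvtColor(s['color'],cv2.COLOR_RGB2BGR)
x0,y0=250,155;f=13
cv2.imwrite('pics/z3.png',cv2.resize(im[y0:y0+45,x0:x0+60],None,fx=f,fy=f,interpolation=cv2.INTER_CUBIC))
E
```

```text
vial1 8.59375
vial2 19.71484375
beaker base 4.1015625
22.15 [ 0.004 -0.002  0.005  0.    -0.001 -0.001]
```

View pics/z3.png

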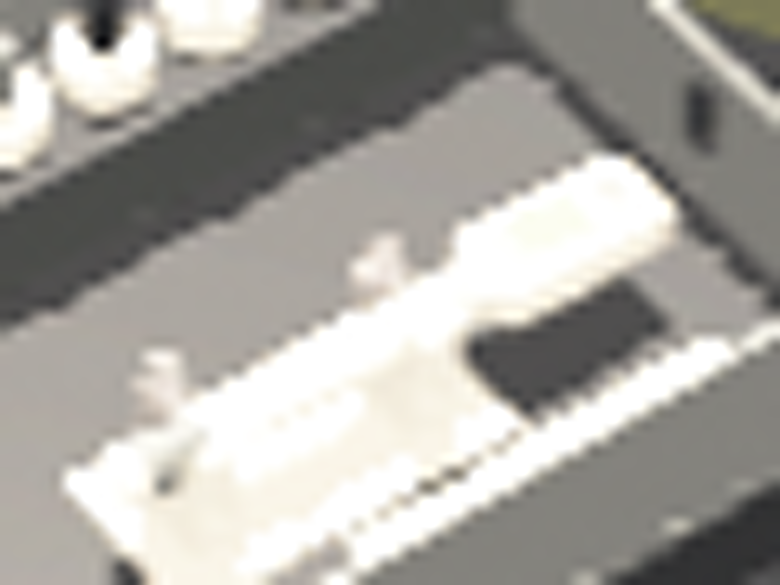

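```bash
python3 -c "
from plant import order
print(order.close_job())"
```

```text
the job is handed in; nothing more can be done
None
```

The pen meter is in its case and the job is handed in at about 22 s of the 67 s allowed. I swung the lid up by its tab until it rests open on its stop. Then I pressed the 160 mm pen meter down into both clips.

**What went wrong:** the first grasp on the pen slipped off the top of the barrel and turned the pen about 3.6°. I re-aimed lower and it held. I also found my first fit of the case was about 3.7 mm off, and corrected it before placing the pen.

**Last checks:**
- **Seating:** with the fingers shut and pressing on the barrel between the clips, they stopped at z = 41 mm with up to 34 N. The barrel top should be at 42 mm when seated.
- **Jaws:** in the side camera both jaws were within about half a pixel of where they stood when the clips were empty, so they look shut. I could not read the jaw angles directly.
- **Lid:** it rested on its stop as soon as I let go. In the later pictures the arm hides part of it, but what shows is still open.
- **Bench:** the beaker, vials and other pens look to be where they were. Pixel differences around the vials (9 and 20 grey levels) I put down to arm shadow. The arm hid the wash bottle in the last side view, but I did not go near it.
- **Pen detector:** its readings for the seated pen were 8 to 9 mm from the expected point, so I relied on the press test and the jaw positions instead.

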